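# Mark a batch of soft-jaw plates in the pedal fixture

## Robot

A 6-joint arm with a two-finger parallel gripper is mounted at the origin on the work surface. World frame = base frame: x ahead of the robot, y to its left, z up, the work surface at z = 0. Lengths are in m, angles in rad, forces in N, time in s.
With the tool pointing down it reaches from about 0.3 to 1 m from the base axis. Payload 5.1 kg.
Tool frame: the origin (TCP) lies at the very end of the fingers, on their centre line; the grasp point (between the pads) lies env.grip_point_offset behind it (env.grip_point_offset is the distance from the TCP to the grasp point, in m); z points along the fingers, y is the line along which they close (so a half turn about z gives the same grasp; the last joint's range is limited). The gripper opens to 95 mm and grips with 3 to 60 N. Pads are 20 mm wide; open, the fingers measure 119 mm over their backs; the gripper's body (75 mm by 180 mm) begins 59 mm behind the grasp point.
Start: joints at [1.079, 0.124, 1.65, -0, 1.367, -0.083], TCP at [0.258, 0.596, 0.215] pointing down, gripper open.
Joint ranges: [-2.61, 2.61], [-1.02, 2.33], [0.03, 2.71], [-1.35, 4.49], [0.32, 2.68], [-2.91, 2.91]. Speed limits (rad/s): [2.57, 2.57, 3.14, 3.14, 3.14, 3.14].

## Interface

Orientations are given as a unit quaternion [x, y, z, w].
In Python, from station import env gives the robot as it stands. The module is installed in compiled form; this text tells all that it offers.
- The arm moves only by the tool jog_arm, never from a script. Its argument "series" is one flat list of numbers, 4 for each row, row after row: the shift along the tool's x, y, z in m, then the turn about the tool's z in degrees. A call has 1 to 8 rows; each row is the pose to reach, as a shift and turn from the pose commanded when the call began, along the tool's axes at that moment; what a row does not reach only later rows make up. A row lasts 1/8 s, in which the tool goes at most 62.5 mm and 10.7 degrees, less where a joint would pass 70% of its speed; a pose out of reach is approached as far as the arm can. A call with a gripper value outside its range is refused whole. "gripper" is the opening, from 0 (shut) to 1 (fully open), set as the call begins (left out, the last holds). The fingers move at their own pace and stop on an object; "squeeze" is the grip in N (left out, the last holds). Time passes only in rows, so rows that repeat a pose let the fingers close. It gives the time, the measured TCP pose, the force, the opening and the grip force at its end, in the units of the state.
- env.observe(): the state, without advancing time (a new reading comes with each control period).
- env.snapshot(name): name is "side" or "top"; returns a dict with "frame" (420x560x3 uint8, blue, green, red), "range_z" (420x560 float32, m along the optical axis (not along the pixel's ray), 0 where there is no reading), "mtx" (3x3 intrinsics, pixels), "T" (4x4, takes a point from camera to world coordinates). Camera axes: x right, y up, looking along -z (the intrinsics and any distortion apply to the point x, -y, -z); pixel columns grow to the right and rows downward; lengths in m; the calibration is good to about 2 mm. A picture is of the moment at which its call begins.
- env.sign_off(): hands the job in; it is judged then, once.
The state is a dict: "t": time; "joints": joint angles; "dq": joint speeds; "joint_efforts": joint torques, N m; "tcp_pos": TCP position; "tool_rot": TCP orientation; "contact_force": force on the tool from outside, world axes, zero at the start; "torque": the same for the moment, N m; "opening": finger opening in m; "grip_force": force on a finger pad.
Only numpy, scipy, OpenCV 4.12 (cv2) and the standard library are available. Lean on these libraries where they do the work, as an engineer would, in place of code of your own. Each camera call takes 0.05 s, during which the arm holds its last target. There are 200 camera calls.

## Task

Lay each of the aluminium plates in a seat of its own in the marking fixture, squarely inside the scribed outline, and press it down until it sits flat and level on the fixture. With all of them down and let go, press the pedal fully to its stop and hold it there for a good second to mark them, then let it come back up. Finally lay all the plates flat on the wooden board, side by side, and leave the other things on the bench where they are.

Things in the scene. Friction and masses are not known exactly. Their poses are not given: they have to be found in the camera images.
- plate0: loose aluminium soft-jaw plate with two dark screw holes, 50 (its x) x 70 (its y) x 14 (its z) mm, about 0.14 kg; origin at its middle, 7 mm from both faces; both faces are alike. Up to three plates; two or three are present. They start flat on the bench between the robot and the fixture
- plate1: loose aluminium soft-jaw plate with two dark screw holes, 50 (its x) x 70 (its y) x 14 (its z) mm, about 0.14 kg; origin at its middle, 7 mm from both faces; both faces are alike. Up to three plates; two or three are present. They start flat on the bench between the robot and the fixture
- plate2: loose aluminium soft-jaw plate with two dark screw holes, 50 (its x) x 70 (its y) x 14 (its z) mm, about 0.14 kg; origin at its middle, 7 mm from both faces; both faces are alike. Up to three plates; two or three are present. They start flat on the bench between the robot and the fixture
- fixture: steel marking fixture fixed to the bench: flat base 350 (its y) x 185 x 12 mm, reaching 50 mm to -x and 135 mm to +x of its origin, which is on the bench under the middle seat. Three seats in a row along y, 85 mm apart, each scribed with a 64 x 81 mm outline and with two black round pads, 20 mm across, 22 mm either side of its middle along y, that start 4 to 8 mm above the flat top
- bar (a joint): marking bar over the whole row, on posts 165 mm either side of the fixture's middle, hinge 120 mm to +x of it: 0 stands up (165 mm high) along the far side; the pedal swings it down over the plates to about 1.77 rad, clear above seated plates, and up again
- seat0 (a point): on the fixture's flat top (12 mm above the bench), middle of the -y end seat; z up, y along the row. A plate goes here, 70 mm side along y. The two pads are stiff, unequal, held by friction: a plate laid on them stays high or crooked; a push of 10 to 16 N on its middle sinks both for good and seats it on the flat top, its middle 7 mm above this point
- seat1 (a point): on the fixture's flat top (12 mm above the bench), middle of the middle seat; z up, y along the row. A plate goes here, 70 mm side along y. The two pads are stiff, unequal, held by friction: a plate laid on them stays high or crooked; a push of 10 to 16 N on its middle sinks both for good and seats it on the flat top, its middle 7 mm above this point
- seat2 (a point): on the fixture's flat top (12 mm above the bench), middle of the +y end seat; z up, y along the row. A plate goes here, 70 mm side along y. The two pads are stiff, unequal, held by friction: a plate laid on them stays high or crooked; a push of 10 to 16 N on its middle sinks both for good and seats it on the flat top, its middle 7 mm above this point
- pedal_base: grey pedal unit fixed to the bench, base 190 x 110 mm; origin on the bench under its middle; its x runs from the free front edge of the pedal (towards -x) to its hinge (75 mm to +x, 34 mm above the bench). It may stand at the left or the right
- pedal_press (a point): top of the steel pedal plate (86 mm wide) near its free end, 130 mm from the hinge, where to press; about 71 mm above the bench when up, about 31 mm lower at the stop
- pedal (a joint): pedal angle: 0 up, 0.24 rad at its stop; a spring of about 5 N at first and 13 N at the stop (at the press point) brings it back up
- board: wooden board fixed on the bench, 300 (its x) x 130 (its y) x 18 mm; origin on the bench under its middle. It may stand at the left or the right
- clamp0: bystander: dark steel step clamp, 32 x 26 x 26 mm, among the plates; origin under its middle
- clamp1: bystander: a second step clamp of the same size
- bar_long: bystander: steel bar 100 x 18 x 30 mm; origin under its middle
- bar_short: bystander: dark steel bar 90 x 22 x 22 mm; origin under its middle
- cup: bystander: dark steel cup, 66 mm across, 70 mm high; origin under its middle
- drill_chuck: bystander: steel drill chuck standing up, 50 mm across, 60 mm high; origin under its middle
Not all that is in view belongs to the job. What is shaped like the plate1 but pink or turquoise is not meant.

How it is judged:
By the outcome, as a careful person would: the job done as asked, in the order asked, and still so for the second after the job is handed in, with the robot touching nothing.
Of plate0, plate1, plate2 only 2 to 3 are there at a start; the rules pass over those that are not, and their reading is None.
At some moment in a run one of plate0, plate1, plate2 may be knocked a few centimetres aside while the robot is not near it.
Once in a run the grip may slacken for a moment while it holds something.
It also fails if it takes over 210 s, if anything falls off the work surface, if the arm or the gripper's body presses on something with over 40 N, if the wrist force passes 120 N, or if a joint passes its speed limit or range.

## Working session

There is one attempt and no reset: what is moved stays moved. The work goes in short steps, Python scripts to look and compute and a tool call to move; the robot and the scene stay as the last step left them, time stands still between calls to the robot, and variables do not carry over. Pictures are saved under pics/ and viewed, at most 14 in all, crops included, and the job is handed in when it is done.

Besides the shell and the picture viewer there is one more tool, called in YAML: its name, and indented under it one key for each argument. jog_arm: Moves the arm, as the interface text tells. Its arguments: {"type":"object","properties":{"series":{"type":"array"},"gripper":{"type":"number"},"squeeze":{"type":"number"}},"required":["series"]}

```bash
mkdir -p pics; cat > h.py <<'E'
import numpy as np, cv2
from station import env
from scipy.spatial.transform import Rotation as R
def snap(n,f=None):
    s=env.snapshot(n)
    if f: cv2.imwrite('pics/'+f,s['frame'])
    return s
def pts(s):
    z=s['range_z'];v,u=np.mgrid[0:420,0:560]
    K=s['mtx'];x=(u-K[0,2])/K[0,0]*z;y=(v-K[1,2])/K[1,1]*z
    P=np.stack([x,-y,-z,np.ones_like(z)],-1)@s['T'].T
    P=P[...,:3];P[z==0]=np.nan
    return P
def st():
    o=env.observe();print('t',round(o['t'],2),'tcp',np.round(o['tcp_pos'],4),'F',np.round(o['contact_force'],1),'op',round(o['opening'],4),'g',round(o['grip_force'],1))
    m=R.from_quat(o['tool_rot']).as_matrix();print('xaxis',np.round(m[:,0],3),'y',np.round(m[:,1],3),'z',np.round(m[:,2],3),'q6',np.round(o['joints'],3));return o,m
E
python3 - <<'E'
from h import *
st();print(env.grip_point_offset)
for n in('top','side'):
    s=snap(n,n+'0.png');print(s['mtx'],s['T']);np.save(n+'0.npy',pts(s))
E
```

```text
t 0.0 tcp [0.2581 0.5959 0.2134] F [ 0.4 -0.1 -0.5] op 0.095 g 0.0
xaxis [-0.918  0.398  0.   ] y [ 0.398  0.918 -0.002] z [-0.001 -0.002 -1.   ] q6 [ 1.079  0.124  1.652  0.     1.367 -0.083]
0.0188
[[510.44025813   0.         280.57556401]
 [  0.         510.44025813 203.96480456]
 [  0.           0.           1.        ]] [[-0.01189822  0.99790057 -0.06366223  0.45286672]
 [-0.99992501 -0.01168945  0.00365081  0.01186598]
 [ 0.00289897  0.06370089  0.99796483  1.51193947]
 [ 0.          0.          0.          1.        ]]
[[496.92938489   0.         275.85835809]
 [  0.         496.92938489 204.5597887 ]
 [  0.           0.           1.        ]] [[ 9.53150937e-01  2.08550817e-01 -2.19111496e-01  2.82315125e-01]
 [-3.02494956e-01  6.57862739e-01 -6.89719811e-01 -7.48653274e-01]
 [ 3.03658420e-04  7.23687207e-01  6.90128056e-01  7.94361735e-01]
 [ 0.00000000e+00  0.00000000e+00  0.00000000e+00  1.00000000e+00]]
```

View pics/top0.png

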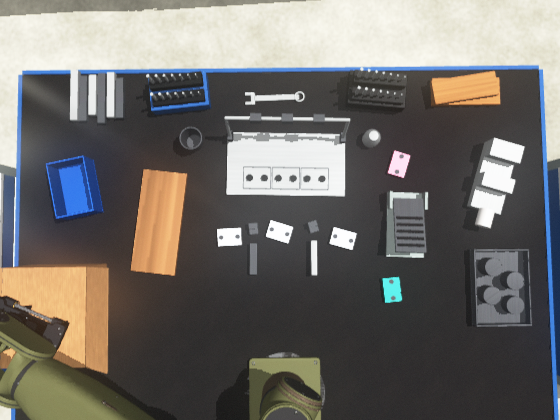

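View pics/side0.png

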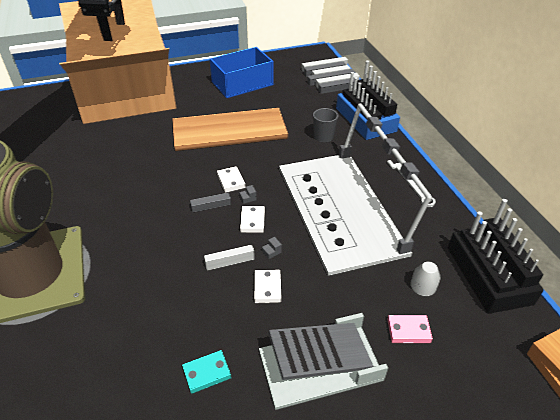

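Three aluminium plates at top px (229,237), (280,231) and (343,239). Look-alikes are pink (399,164) and turquoise (391,290), neither wanted. Pedal at right (407,225), board at left (160,222), and the fixture row at (286,178). Next I'll measure these and check the plates in one close crop.

```bash
cat >> h.py <<'E'
def ray(s,u,v,z):
    K=s['mtx'];d=np.array([(u-K[0,2])/K[0,0],-(v-K[1,2])/K[1,1],-1.]);T=s['T'];d=T[:3,:3]@d;o=T[:3,3]
    return o+d*(z-o[2])/d[2]
def plates(s,zmin=0.004,zmax=0.05,box=None,thr=150,zt=None):
    """bright grey blobs of plate size -> centre, angle of the 70mm side from +y (deg)"""
    f=s['frame'].astype(int);P=pts(s)
    m=(f.min(2)>thr)&((f.max(2)-f.min(2))<30)
    if box: m&=(P[...,0]>box[0])&(P[...,0]<box[1])&(P[...,1]>box[2])&(P[...,1]<box[3])
    m&=(P[...,2]>zmin)&(P[...,2]<zmax)
    m=cv2.morphologyEx(m.astype(np.uint8),cv2.MORPH_CLOSE,np.ones((7,7)))
    n,l,sta,c=cv2.connectedComponentsWithStats(m);out=[]
    for i in range(1,n):
        if not 80<sta[i,4]<900: continue
        v,u=np.nonzero(l==i);z=np.nanmedian(P[v,u,2])
        cs=cv2.findContours((l==i).astype(np.uint8),0,2)[0][0][:,0,:]
        Q=np.array([ray(s,a,b,zt or z)[:2] for a,b in np.c_[u,v]])
        r=cv2.minAreaRect((Q*1000).astype(np.float32));bp=cv2.boxPoints(r)
        e=[bp[1]-bp[0],bp[2]-bp[1]];e=max(e,key=np.linalg.norm);a=np.degrees(np.arctan2(-e[0],e[1]));a=(a+90)%180-90
        out.append((Q.mean(0),a));print('px',np.round(c[i]),'rect c',np.round(r[0],1),'size',np.round(r[1],1),'mean',np.round(Q.mean(0)*1000,1),'z',round(float(z),4),'ang from +y',round(float(a),1))
    return out
E
python3 - <<'E'
from h import *
s=snap('top');P=pts(s)
plates(s,box=(.2,.44,-.4,.4))
f=s['frame'];cv2.imwrite('pics/c1.png',cv2.resize(f[160:280,120:440],(800,300),interpolation=cv2.INTER_CUBIC))
cv2.imwrite('pics/c2.png',cv2.resize(f[105:205,215:360],(800,552),interpolation=cv2.INTER_CUBIC))
for n,u,v in[('board',160,222),('pedalTop',408,250),('pedal front',408,240),('pedbk',408,200),('fix',286,155),('bar',286,120),('box',60,280),('clamp',252,228),('cup',190,138)]:print(n,np.round(P[v,u],3))
# board
m=cv2.inRange(P[...,2],0.012,0.026)&cv2.inRange(P[...,1],.2,.5)&cv2.inRange(P[...,0],.2,.75)
v,u=np.nonzero(m);r=cv2.minAreaRect((P[v,u,:2]*1000).astype(np.float32));print('board',r,np.median(P[v,u,2]))
# fixture
m=cv2.inRange(P[...,2],0.006,0.018)&cv2.inRange(P[...,1],-.2,.2)&cv2.inRange(P[...,0],.43,.7)
v,u=np.nonzero(m);r=cv2.minAreaRect((P[v,u,:2]*1000).astype(np.float32));print('fix',r,np.median(P[v,u,2]))
E
```

```text
px [314. 257.] rect c [391.3 -86.9] size [14.5 95. ] mean [391.5 -87. ] z 0.0293 ang from +y 89.1
px [343. 244.] rect c [ 426.  -169.2] size [70.4 23.4] mean [ 429.8 -175.2] z 0.0129 ang from +y -0.7
board [0.499 0.359 0.021]
pedalTop [ 0.411 -0.349  0.078]
pedal front [ 0.439 -0.35   0.075]
pedbk [ 0.554 -0.363  0.039]
fix [ 0.694 -0.011  0.012]
bar [ 0.762 -0.01   0.171]
box [0.346 0.586 0.166]
clamp [0.479 0.091 0.019]
cup [0.75  0.275 0.   ]
board ((548.3690795898438, 315.09832763671875), (218.49932861328125, 403.0877380371094), 82.9627685546875) 0.017672361956192595
fix ((565.4559326171875, -2.011444091796875), (269.3949279785156, 393.74993896484375), 0.19090548157691956) 0.01185281135267946
```

View pics/c1.png

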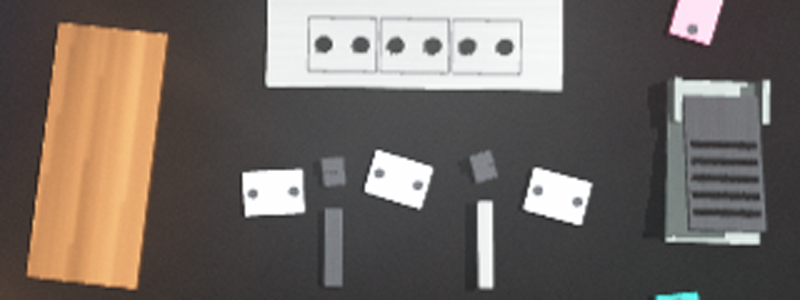

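View pics/c2.png

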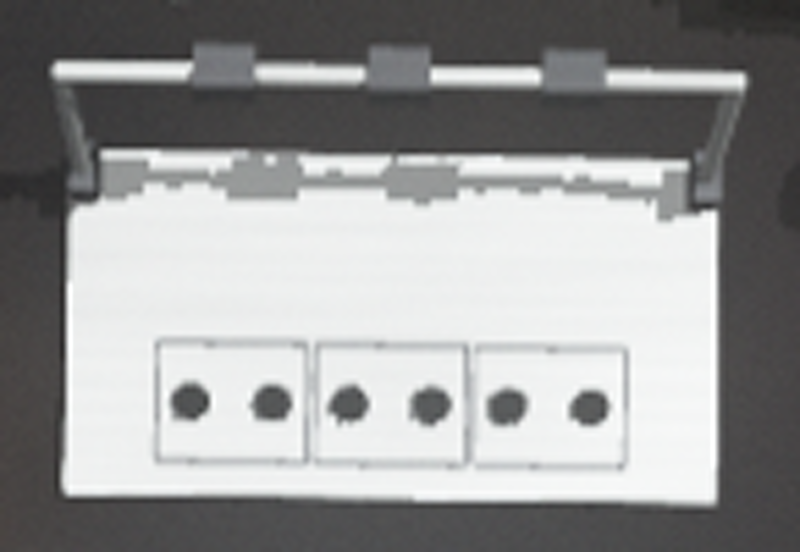

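Close crop c1 shows three bare-aluminium plates at (273,192), (398,179) and (557,195), each with two holes. c2 shows the three scribed outlines, with corners from (156,340) to (628,468), and the bar standing up at the far side.

```bash
python3 - <<'E'
from h import *
s=snap('top');P=pts(s)
plates(s,box=(.38,.56,-.25,.25),zmin=.003,thr=120,zmax=.028,zt=.014)
k=800/145
C={'s2':[(156,340),(308,343),(306,463),(155,461)],'s1':[(317,344),(468,346),(467,466),(316,464)],'s0':[(476,346),(628,349),(626,468),(475,466)]}
for n,c in C.items():
    Q=np.array([ray(s,(a+.5)/k-.5+215,(b+.5)/k-.5+105,.012)[:2] for a,b in c])*1000
    d=Q[0]+Q[3]-Q[1]-Q[2];print(n,np.round(Q.mean(0),1),'sizes',np.round([np.linalg.norm(Q[0]-Q[1]),np.linalg.norm(Q[1]-Q[2])],1),'ang',np.degrees(np.arctan2(-d[0],d[1])))
for c in [(48,18),(166,34),(137,289),(27,276)]: pass
k=2.5
B=np.array([ray(s,(a+.5)/k-.5+120,(b+.5)/k-.5+160,.018)[:2] for a,b in [(58,23),(168,34),(137,289),(27,276)]])*1000
print('board',B.round(),B.mean(0),np.linalg.norm(B[0]-B[1]),np.linalg.norm(B[1]-B[2]))
# pedal plate top corners, crop px
z=[.05,.05,.071,.071]
for (a,b) in [(683,96),(760,99),(767,231),(690,231)]:
    u,v=(a+.5)/k-.5+120,(b+.5)/k-.5+160;print('ped',round(u),round(v),[np.round(ray(s,u,v,zz)[:2]*1000) for zz in(.045,.075)],np.round(P[int(v)-2:int(v)+3:2,int(u)-3:int(u)+4:3,2]*1000))
for (a,b) in [(667,82),(663,240),(760,243),(768,82)]:
    print('base',np.round(ray(s,(a+.5)/k-.5+120,(b+.5)/k-.5+160,.01)[:2]*1000))
m=(P[...,2]>.025)&(abs(P[...,0]-.48)<.14)&(abs(P[...,1]+.36)<.1)
v,u=np.nonzero(m);r=cv2.minAreaRect((P[v,u,:2]*1000).astype(np.float32));print('pedal rect',r)
for n,a,b in[('clampL',333,171),('clampR',484,166),('dark',333,247),('bright',485,244)]:print(n,np.round(P[int((b)/k+160),int(a/k+120)],3))
E
```

```text
px [279. 231.] rect c [468.4  12.6] size [69.9 52.1] mean [468.9  12.5] z 0.0131 ang from +y -17.3
px [229. 236.] rect c [454.9 158.7] size [52.  70.6] mean [455.5 158.8] z 0.0131 ang from +y 2.7
px [342. 238.] rect c [ 446.4 -173.9] size [70.5 52.2] mean [ 447.3 -173.7] z 0.0132 ang from +y -16.0
px [314. 251.] rect c [411.  -88.3] size [14.6 61.2] mean [409.6 -88.5] z 0.0285 ang from +y 89.1
px [253. 252.] rect c [405.8  88.7] size [17.6 52.4] mean [407.3  88. ] z 0.0218 ang from +y 89.5
s2 [628.   76.5] sizes [81.5 64.6] ang -1.6134800015701505
s1 [625.3  -9.5] sizes [81.  64.6] ang -1.4254608689484063
s0 [623.1 -94.8] sizes [81.5 64.1] ang -1.6134842479078273
board [[656. 410.]
 [642. 281.]
 [344. 317.]
 [361. 445.]] [500.74046823 363.28429899] 130.23868703471348 299.84338702010666
ped 393 198 [array([ 560., -318.]), array([ 557., -311.])] [[44. 46.  9.]
 [38. 40. 38.]
 [38. 38. 37.]]
ped 424 199 [array([ 555., -406.]), array([ 553., -398.])] [[ 9. 25. 46.]
 [39. 29. 42.]
 [42. 28. 43.]]
ped 426 252 [array([ 403., -410.]), array([ 404., -401.])] [[78. -5. -2.]
 [69. -3. -1.]
 [15. -0.  3.]]
ped 396 252 [array([ 404., -322.]), array([ 405., -315.])] [[13. 74. 77.]
 [14.  8.  8.]
 [ 7.  8. 10.]]
base [ 579. -307.]
base [ 393. -298.]
base [ 388. -411.]
base [ 578. -426.]
pedal rect ((492.30169677734375, -359.9186096191406), (111.97460174560547, 174.393798828125), 88.10713958740234)
clampL [0.479 0.088 0.009]
clampR [ 0.483 -0.088  0.013]
dark [0.391 0.089 0.016]
bright [ 0.393 -0.088  0.03 ]
```

```bash
cat >> h.py <<'E'
def go(x,y,z,a):
    """shift (tool axes) and turn to reach x,y,z (m) with tool y at angle a deg from world x (mod 180)"""
    o,m=st();d=m.T@(np.array([x,y,z])-o['tcp_pos']);c=np.degrees(np.arctan2(m[1,1],m[0,1]))
    t=(c-a+90)%180-90
    print('GO',(x,y,z,a),'->',np.round(d,4),'turn',round(t,1),'| cur yang',round(c,1),'j1-range q6 after ~',round(o['joints'][5],2))
E
python3 -c "
from h import *
go(.455,.159,.09,2.7)"
```

```text
t 0.2 tcp [0.2582 0.5961 0.2139] F [ 0.  -0.8  0.5] op 0.0951 g 0.0
xaxis [-0.918  0.398  0.   ] y [ 0.398  0.918 -0.001] z [-0.001 -0.001 -1.   ] q6 [ 1.079  0.124  1.651 -0.     1.367 -0.083]
GO (0.455, 0.159, 0.09, 2.7) -> [-0.3543 -0.3227  0.1243] turn 63.9 | cur yang 66.6 j1-range q6 after ~ -0.08
```

jog_arm:
  series: [-0.044, -0.04, 0, 8, -0.088, -0.08, 0, 16, -0.132, -0.12, 0.0, 24, -0.177, -0.161, 0.0, 32, -0.221, -0.201, 0.03, 40, -0.265, -0.241, 0.06, 48, -0.31, -0.282, 0.09, 56, -0.354, -0.323, 0.124, 63.9]
  gripper: 1
  squeeze: 35

```text
t: 1.2
tcp_pos: [0.4484, 0.1738, 0.1]
tool_rot: [0.692, 0.722, 0.001, 0.0]
contact_force: [1.2, 0.8, -0.2]
opening: 0.0952
grip_force: 0.0
```

jog_arm:
  series: [0, 0, 0, 0, 0, 0, 0, 0]

```text
t: 1.45
tcp_pos: [0.4479, 0.1756, 0.1006]
tool_rot: [0.69, 0.723, 0.0, -0.0]
contact_force: [0.4, 0.7, 1.0]
opening: 0.095
grip_force: 0.0
```

```bash
python3 -c "
from h import *
go(.455,.159,.004,2.7)
s=snap('side','side1.png')"
```

```text
t 1.45 tcp [0.4479 0.1756 0.1006] F [0.4 0.7 1. ] op 0.095 g 0.0
xaxis [-0.047  0.999  0.   ] y [0.999 0.047 0.   ] z [ 0.  0. -1.] q6 [ 0.262 -0.156  2.126  0.     1.172  0.215]
GO (0.455, 0.159, 0.004, 2.7) -> [-0.0169  0.0064  0.0966] turn -0.0 | cur yang 2.7 j1-range q6 after ~ 0.21
```

View pics/side1.png

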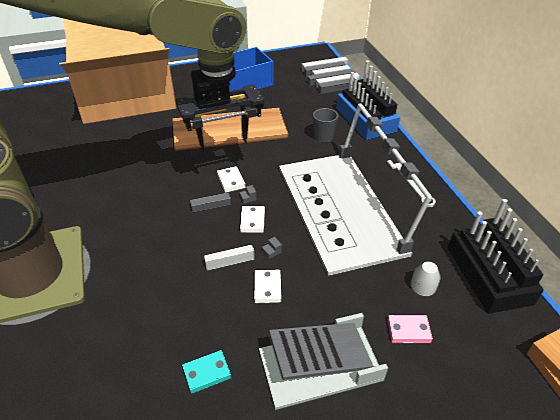

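The side view shows the gripper open above the left plate at (232,178), closing along world x, with nothing in its way. Next: centre, descend and grip.

jog_arm:
  series: [-0.017, 0.0065, 0.02, 0, -0.017, 0.0065, 0.05, 0, -0.017, 0.0065, 0.075, 0, -0.017, 0.0065, 0.09, 0, -0.017, 0.0065, 0.0965, 0, -0.017, 0.0065, 0.0965, 0, -0.017, 0.0065, 0.0965, 0]

```text
t: 2.38
tcp_pos: [0.4559, 0.1591, 0.0049]
tool_rot: [0.69, 0.724, 0.001, 0.001]
contact_force: [-0.3, -0.0, 0.2]
opening: 0.0951
grip_force: 0.0
```

```bash
python3 -c "
from h import *
go(.455,.159,.004,2.7)
"
```

```text
t 2.38 tcp [0.4559 0.1591 0.0049] F [-0.3 -0.   0.2] op 0.0951 g 0.0
xaxis [-0.047  0.999  0.   ] y [0.999 0.047 0.002] z [ 0.002  0.    -1.   ] q6 [ 0.225 -0.011  2.176  0.     0.975  0.178]
GO (0.455, 0.159, 0.004, 2.7) -> [-0.0001 -0.0009  0.0009] turn -0.0 | cur yang 2.7 j1-range q6 after ~ 0.18
```

jog_arm:
  series: [0, 0, 0, 0, 0, 0, 0, 0, 0, 0, 0, 0, 0, 0, 0, 0, 0, 0, 0, 0, 0, 0, 0, 0]
  gripper: 0
  squeeze: 35

```text
t: 3.12
tcp_pos: [0.455, 0.1587, 0.0039]
tool_rot: [0.69, 0.723, -0.0, -0.0]
contact_force: [0.0, -0.4, 1.1]
opening: 0.0498
grip_force: 35.0
```

jog_arm:
  series: [0, 0, -0.01, 0, 0, 0, -0.03, 0, 0, 0, -0.05, 0, 0, 0, -0.07, 0, 0, 0, -0.08, 0, 0, 0, -0.08, 0]

```text
t: 3.88
tcp_pos: [0.4556, 0.1589, 0.0848]
tool_rot: [0.69, 0.723, 0.001, 0.0]
contact_force: [-0.3, -0.3, -0.5]
opening: 0.0497
grip_force: 35.0
```

```bash
python3 -c "
from h import *
go(.628,.0765,.08,-1.6)
"
```

```text
t 3.88 tcp [0.4556 0.1589 0.0848] F [-0.3 -0.3 -0.5] op 0.0497 g 35.0
xaxis [-0.047  0.999  0.   ] y [0.999 0.047 0.002] z [ 0.002  0.    -1.   ] q6 [ 0.224 -0.134  2.136  0.     1.138  0.178]
GO (0.628, 0.0765, 0.08, -1.6) -> [-0.0904  0.1684  0.005 ] turn 4.3 | cur yang 2.7 j1-range q6 after ~ 0.18
```

jog_arm:
  series: [-0.015, 0.028, 0.005, 0.7, -0.03, 0.056, 0.005, 1.4, -0.045, 0.084, 0.005, 2.2, -0.06, 0.112, 0.005, 3, -0.075, 0.14, 0.005, 3.8, -0.0905, 0.1685, 0.005, 4.3, -0.0905, 0.1685, 0.02, 4.3, -0.0905, 0.1685, 0.04, 4.3]

```text
t: 4.88
tcp_pos: [0.6264, 0.0764, 0.0419]
tool_rot: [0.717, 0.697, -0.001, -0.001]
contact_force: [0.1, 0.4, -1.5]
opening: 0.0493
grip_force: 35.0
```

jog_arm:
  series: [0, 0, 0, 0, 0, 0, 0, 0]

```text
t: 5.12
tcp_pos: [0.6267, 0.0767, 0.0433]
tool_rot: [0.717, 0.697, -0.0, -0.0]
contact_force: [-0.6, -0.7, -1.7]
opening: 0.0497
grip_force: 35.0
```

```bash
python3 -c "
from h import *
go(.628,.0765,.024,-1.6)
"
```

```text
t 5.12 tcp [0.6267 0.0767 0.0433] F [-0.6 -0.7 -1.7] op 0.0497 g 35.0
xaxis [ 0.028  1.    -0.   ] y [ 1.    -0.028 -0.001] z [-0.001 -0.    -1.   ] q6 [0.037 0.243 1.819 0.    1.08  0.064]
GO (0.628, 0.0765, 0.024, -1.6) -> [-0.0001  0.0014  0.0193] turn 0.0 | cur yang -1.6 j1-range q6 after ~ 0.06
```

jog_arm:
  series: [0, 0.0014, 0.006, 0, 0, 0.0014, 0.012, 0, 0, 0.0014, 0.016, 0, 0, 0.0014, 0.0195, 0, 0, 0.0014, 0.0195, 0]

```text
t: 5.75
tcp_pos: [0.6287, 0.0762, 0.0239]
tool_rot: [0.717, 0.697, -0.0, -0.0]
contact_force: [-0.3, 0.6, -2.1]
opening: 0.0499
grip_force: 35.0
```

jog_arm:
  series: [0, 0, 0, 0, 0, 0, 0, 0, 0, 0, 0, 0, 0, 0, 0, 0]
  gripper: 0.75

```text
t: 6.25
tcp_pos: [0.6291, 0.0762, 0.0246]
tool_rot: [0.717, 0.697, 0.0, 0.0]
contact_force: [-0.0, -0.5, 0.1]
opening: 0.0711
grip_force: 0.0
```

jog_arm:
  series: [0, 0, -0.01, 0, 0, 0, -0.02, 0, 0, 0, -0.035, 0, 0, 0, -0.045, 0, 0, 0, -0.045, 0]

```text
t: 6.88
tcp_pos: [0.63, 0.0763, 0.0712]
tool_rot: [0.717, 0.697, 0.001, 0.001]
contact_force: [-0.4, 0.2, -0.7]
opening: 0.0714
grip_force: 0.0
```

jog_arm:
  series: [0, 0, 0, 0, 0, 0, 0, 0, 0, 0, 0, 0, 0, 0, 0, 0, 0, 0, 0, 0, 0, 0, 0, 0]
  gripper: 0

```text
t: 7.62
tcp_pos: [0.629, 0.0762, 0.0694]
tool_rot: [0.717, 0.697, -0.0, -0.0]
contact_force: [1.4, 0.3, 0.1]
opening: 0.0167
grip_force: 0.0
```

```bash
python3 -c "
from h import *
go(.628,.0765,.036,-1.6)
s=snap('side','s2.png');f=s['frame'];cv2.imwrite('pics/s2c.png',cv2.resize(f[60:300,160:440],(700,600)))
"
```

```text
t 7.62 tcp [0.629  0.0762 0.0694] F [1.4 0.3 0.1] op 0.0167 g 0.0
xaxis [0.028 1.    0.   ] y [ 1.    -0.028 -0.   ] z [-0.  0. -1.] q6 [0.036 0.216 1.802 0.    1.123 0.064]
GO (0.628, 0.0765, 0.036, -1.6) -> [ 0.0002 -0.001   0.0334] turn -0.0 | cur yang -1.6 j1-range q6 after ~ 0.06
```

View pics/s2c.png

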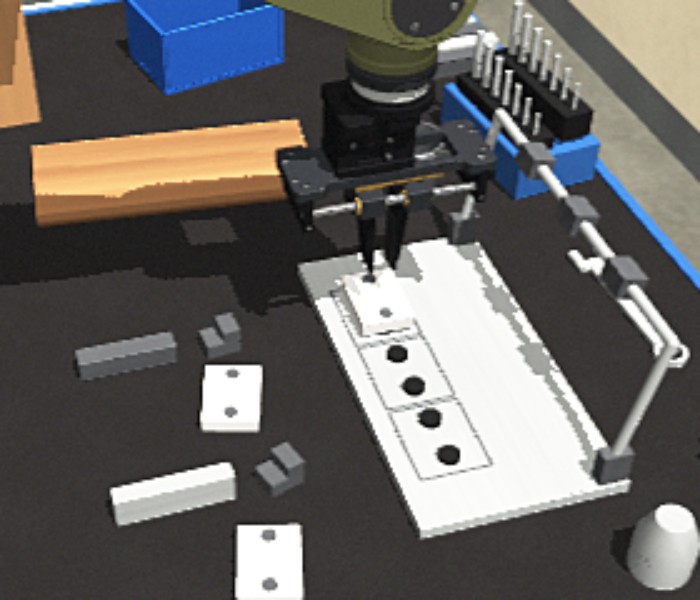

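The crop shows the plate resting on its pads in the left seat around (380,305), square to the outline. The other two seats are free and the bar is clear of the gripper. Pressing now with the closed fingers.

jog_arm:
  series: [0, 0, 0.01, 0, 0, 0, 0.02, 0, 0, 0, 0.03, 0, 0, 0, 0.034, 0, 0, 0, 0.036, 0, 0, 0, 0.038, 0, 0, 0, 0.039, 0, 0, 0, 0.04, 0]
  gripper: 0

```text
t: 8.68
tcp_pos: [0.6292, 0.0767, 0.031]
tool_rot: [0.717, 0.697, 0.0, -0.0]
contact_force: [-5.3, 2.4, 8.5]
opening: 0.0004
grip_force: 4.2
```

jog_arm:
  series: [0, 0, 0.001, 0, 0, 0, 0.002, 0, 0, 0, 0.003, 0, 0, 0, 0.004, 0, 0, 0, 0.004, 0]

```text
t: 9.3
tcp_pos: [0.6293, 0.0767, 0.027]
tool_rot: [0.717, 0.697, 0.0, -0.0]
contact_force: [-4.3, 1.1, 7.8]
opening: 0.0003
grip_force: 3.7
```

jog_arm:
  series: [0, 0, 0.001, 0, 0, 0, 0.0015, 0, 0, 0, 0.002, 0, 0, 0, 0.002, 0]

```text
t: 9.8
tcp_pos: [0.6294, 0.0767, 0.0263]
tool_rot: [0.717, 0.697, 0.0, -0.0]
contact_force: [-7.6, 0.7, 13.6]
opening: 0.0006
grip_force: 6.8
```

jog_arm:
  series: [0, 0, 0.0003, 0, 0, 0, 0.0006, 0, 0, 0, 0.0006, 0, 0, 0, 0.0006, 0]

```text
t: 10.3
tcp_pos: [0.6294, 0.0767, 0.0262]
tool_rot: [0.717, 0.697, 0.0, -0.0]
contact_force: [-8.9, 0.9, 16.0]
opening: 0.0002
grip_force: 8.2
```

jog_arm:
  series: [0, 0, -0.005, 0, 0, 0, -0.02, 0, 0, 0, -0.05, 0, 0, 0, -0.09, 0, 0, 0, -0.09, 0]

```text
t: 10.92
tcp_pos: [0.6322, 0.0763, 0.1181]
tool_rot: [0.717, 0.697, 0.003, 0.003]
contact_force: [1.2, 0.3, 0.1]
opening: 0.0006
grip_force: 0.0
```

jog_arm:
  series: [-0.01, -0.05, 0, 2, -0.03, -0.1, 0, 4, -0.05, -0.13, 0, 8, -0.05, -0.13, 0, 8, -0.05, -0.13, 0, 8]
  gripper: 1

```text
t: 11.55
tcp_pos: [0.4981, 0.03, 0.1127]
tool_rot: [0.764, 0.645, 0.0, 0.0]
contact_force: [0.0, 0.2, -0.5]
opening: 0.045
grip_force: 0.0
```

```bash
cat >> h.py <<'E'
def look(f=None):
    s=snap('top',f)
    print('bench');plates(s,box=(.36,.56,-.28,.28),zmin=.003,thr=120,zmax=.026,zt=.014)
    print('fixture');P=pts(s)
    for n,c in(('s2',(.628,.0765)),('s1',(.6255,-.0092)),('s0',(.6231,-.0948))):
        m=(abs(P[...,0]-c[0])<.022)&(abs(P[...,1]-c[1])<.032)
        p=P[m];A=np.c_[p[:,:2]-c,np.ones(len(p))]
        k=np.linalg.lstsq(A,p[:,2],rcond=None)[0];print(n,'n',len(p),'mid z mm',round(k[2]*1000,1),'slope mm over plate x,y',np.round(k[:2]*[50,70],2))
    return s,P
E
python3 - <<'E'
from h import *
s,P=look()
plates(s,zmin=.02,zmax=.04,box=(.57,.69,-.15,.15),thr=120,zt=.026)
go(.4684,.0126,.09,-17.3)
f=s['frame'];cv2.imwrite('pics/s3c.png',cv2.resize(f[120:260,200:380],(771,600),interpolation=cv2.INTER_CUBIC))
E
```

```text
bench
px [342. 238.] rect c [ 447.6 -173.9] size [69.7 49.9] mean [ 447.7 -173.8] z 0.0126 ang from +y -15.9
px [313. 256.] rect c [400.8 -88.1] size [14.6 81.5] mean [394.8 -87. ] z 0.0284 ang from +y 89.1
fixture
s2 n 319 mid z mm 25.1 slope mm over plate x,y [ 1.23 -1.36]
s1 n 303 mid z mm 12.6 slope mm over plate x,y [-0.55  0.24]
s0 n 323 mid z mm 12.9 slope mm over plate x,y [0.51 0.05]
px [257. 175.] rect c [627.7  69. ] size [86.3 62.3] mean [632.3  73.9] z 0.025 ang from +y -6.4
t 11.6 tcp [0.4984 0.0301 0.1129] F [-1.  -0.   0.3] op 0.0491 g 0.0
xaxis [0.167 0.986 0.   ] y [ 0.986 -0.167  0.001] z [ 0.001  0.    -1.   ] q6 [-0.047 -0.127  2.078  0.     1.19   0.12 ]
GO (0.4684, 0.0126, 0.09, -17.3) -> [-0.0223 -0.0267  0.0229] turn 7.7 | cur yang -9.6 j1-range q6 after ~ 0.12
```

View pics/s3c.png

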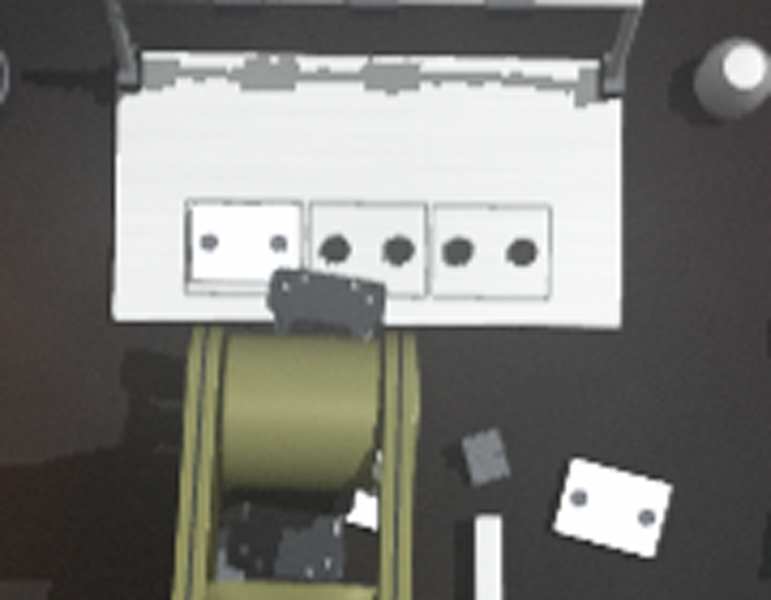

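The top view shows the plate in the left seat, inside the outline but slightly towards +x. The arm covers the middle plate, so I'll step aside and measure both properly.

jog_arm:
  series: [0.06, 0, -0.02, 0, 0.12, 0, -0.05, 0, 0.18, 0, -0.05, 0, 0.24, 0, -0.05, 0, 0.24, 0, -0.05, 0, 0.24, 0, -0.05, 0]
  gripper: 1

```text
t: 12.35
tcp_pos: [0.5379, 0.267, 0.1621]
tool_rot: [0.763, 0.646, -0.001, -0.0]
contact_force: [-0.2, 0.6, -0.6]
opening: 0.095
grip_force: 0.0
```

```bash
python3 - <<'E'
from h import *
s,P=look()
f=s['frame'];g=cv2.cvtColor(f,cv2.COLOR_BGR2GRAY)
cv2.imwrite('pics/s4c.png',cv2.resize(f[155:205,235:335],(800,400),interpolation=cv2.INTER_CUBIC))
go(.4684,.0126,.09,-17.3)
E
```

```text
bench
px [279. 231.] rect c [468.4  12.6] size [69.9 52.1] mean [469.1  12.5] z 0.0136 ang from +y -17.3
px [342. 238.] rect c [ 447.3 -173.6] size [69.8 50.7] mean [ 447.5 -173.8] z 0.0131 ang from +y -16.5
px [313. 255.] rect c [400.8 -88.1] size [14.6 81.5] mean [398.6 -87.2] z 0.0289 ang from +y 89.1
px [253. 254.] rect c [398.6  88.7] size [17.6 66.9] mean [403.   88.4] z 0.0213 ang from +y 89.5
fixture
s2 n 329 mid z mm 25.3 slope mm over plate x,y [-1.03  0.27]
s1 n 328 mid z mm 12.6 slope mm over plate x,y [ 1.2  -0.16]
s0 n 321 mid z mm 12.8 slope mm over plate x,y [1.33 0.52]
t 12.4 tcp [0.5379 0.2663 0.1623] F [ 0.5 -0.3 -0.3] op 0.0953 g 0.0
xaxis [ 0.167  0.986 -0.001] y [ 0.986 -0.167 -0.001] z [-0.001 -0.001 -1.   ] q6 [ 0.37   0.054  1.815 -0.     1.274  0.538]
GO (0.4684, 0.0126, 0.09, -17.3) -> [-0.2617 -0.0261  0.0725] turn 7.7 | cur yang -9.6 j1-range q6 after ~ 0.54
```

View pics/s4c.png

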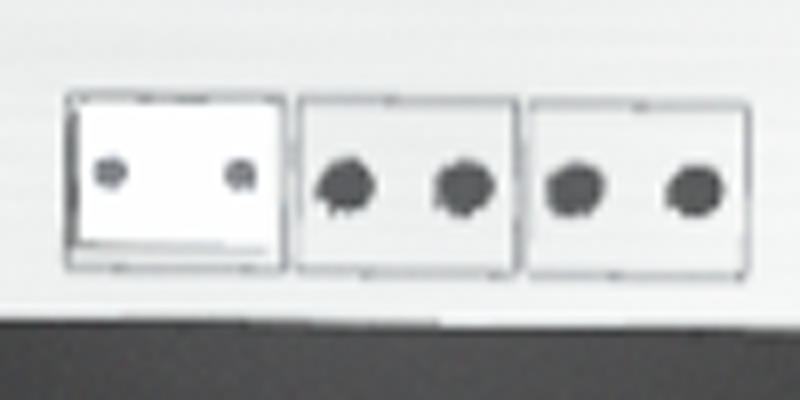

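```bash
python3 - <<'E'
from h import *
s=snap('top');w=lambda a,b,z:ray(s,(a+.5)/8-.5+235,(b+.5)/8-.5+155,z)*1000
print('holes mid',w(174.5,172.5,.026),'rect mid',w(181,173,.026),'top edge',w(181,101,.026),'bottom',w(181,245,.026),'left',w(80,173,.026),'right',w(282,173,.026))
print('outline',w(176,181,.012),'top',w(176,93,.012),'bot',w(176,270,.012),'l',w(66,181,.012),'r',w(286,181,.012))
E
```

```text
holes mid [630.12956246  76.28461684  26.        ] rect mid [629.91815903  73.90869619  26.        ] top edge [656.43399724  73.67057279  26.        ] bottom [603.46213806  74.14628241  26.        ] left [630.34501508 110.84973254  26.        ] right [629.49124144  36.96233338  26.        ]
outline [628.63738414  76.36580374  12.        ] top [661.35088771  76.07457379  12.        ] bot [595.64384152  76.65952673  12.        ] l [629.10682484 116.97202782  12.        ] r [628.16786973  35.75320378  12.        ]
```

The s2 plate sits within about 2 mm of the outline's centre. The middle plate hasn't moved, so I'm going to it.

jog_arm:
  series: [-0.052, -0.005, 0.012, 1.5, -0.104, -0.01, 0.024, 3, -0.156, -0.015, 0.036, 4.5, -0.21, -0.021, 0.05, 6, -0.262, -0.026, 0.0725, 7.7, -0.262, -0.026, 0.0725, 7.7, -0.262, -0.026, 0.0725, 7.7]

```text
t: 13.32
tcp_pos: [0.4685, 0.0118, 0.0908]
tool_rot: [0.806, 0.592, 0.0, 0.0]
contact_force: [-0.4, -0.1, -0.5]
opening: 0.0951
grip_force: 0.0
```

```bash
python3 - <<'E'
from h import *
go(.4684,.0126,.004,-17.3)
E
```

```text
t 13.32 tcp [0.4685 0.0118 0.0908] F [-0.4 -0.1 -0.5] op 0.0951 g 0.0
xaxis [0.3   0.954 0.001] y [ 0.954 -0.3    0.001] z [ 0.001  0.    -1.   ] q6 [-0.09  -0.175  2.16   0.     1.155  0.215]
GO (0.4684, 0.0126, 0.004, -17.3) -> [ 0.0007 -0.0004  0.0868] turn -0.1 | cur yang -17.4 j1-range q6 after ~ 0.21
```

jog_arm:
  series: [0, 0, 0.025, 0, 0, 0, 0.05, 0, 0.0007, 0, 0.07, 0, 0.0007, 0, 0.082, 0, 0.0007, 0, 0.087, 0, 0.0007, 0, 0.087, 0, 0.0007, 0, 0.087, 0]

```text
t: 14.2
tcp_pos: [0.4693, 0.0132, 0.0041]
tool_rot: [0.805, 0.593, 0.001, 0.001]
contact_force: [0.6, 0.2, -0.8]
opening: 0.0948
grip_force: 0.0
```

jog_arm:
  series: [0, 0, 0, 0, 0, 0, 0, 0, 0, 0, 0, 0, 0, 0, 0, 0, 0, 0, 0, 0, 0, 0, 0, 0]
  gripper: 0

```text
t: 14.95
tcp_pos: [0.4685, 0.0132, 0.0033]
tool_rot: [0.806, 0.593, -0.0, 0.0]
contact_force: [-0.0, 0.2, 0.4]
opening: 0.0496
grip_force: 35.0
```

jog_arm:
  series: [0, 0, -0.01, 0, 0, 0, -0.03, 0, 0, 0, -0.05, 0, 0, 0, -0.07, 0, 0, 0, -0.08, 0, 0, 0, -0.08, 0]

```text
t: 15.7
tcp_pos: [0.469, 0.0132, 0.0841]
tool_rot: [0.806, 0.593, 0.001, 0.001]
contact_force: [0.1, 0.4, -0.6]
opening: 0.0496
grip_force: 35.0
```

```bash
python3 - <<'E'
from h import *
go(.6255,-.0095,.08,-1.6)
E
```

```text
t 15.7 tcp [0.469  0.0132 0.0841] F [ 0.1  0.4 -0.6] op 0.0496 g 35.0
xaxis [0.298 0.955 0.   ] y [ 0.955 -0.298  0.002] z [ 0.002 -0.    -1.   ] q6 [-0.086 -0.165  2.164  0.     1.141  0.216]
GO (0.6255, -0.0095, 0.08, -1.6) -> [0.0249 0.1561 0.0044] turn -15.7 | cur yang -17.3 j1-range q6 after ~ 0.22
```

jog_arm:
  series: [0.005, 0.03, 0.004, -3, 0.01, 0.06, 0.004, -6, 0.015, 0.09, 0.004, -9, 0.02, 0.12, 0.004, -12, 0.0249, 0.156, 0.004, -15.7, 0.0249, 0.156, 0.02, -15.7, 0.0249, 0.156, 0.04, -15.7, 0.0249, 0.156, 0.04, -15.7]

```text
t: 16.7
tcp_pos: [0.6209, -0.009, 0.039]
tool_rot: [0.717, 0.697, -0.003, -0.003]
contact_force: [-0.9, 0.1, -1.6]
opening: 0.0496
grip_force: 35.0
```

```bash
python3 - <<'E'
from h import *
go(.6255,-.0095,.024,-1.6)
E
```

```text
t 16.7 tcp [ 0.6209 -0.009   0.039 ] F [-0.9  0.1 -1.6] op 0.0496 g 35.0
xaxis [0.028 1.    0.001] y [ 1.    -0.028 -0.008] z [-0.008  0.001 -1.   ] q6 [-0.101  0.232  1.841 -0.     1.077 -0.072]
GO (0.6255, -0.0095, 0.024, -1.6) -> [-0.0004  0.0047  0.015 ] turn -0.0 | cur yang -1.6 j1-range q6 after ~ -0.07
```

jog_arm:
  series: [0, 0, 0, 0, 0, 0, 0, 0, 0, 0, 0, 0]

```text
t: 17.08
tcp_pos: [0.6253, -0.0095, 0.0443]
tool_rot: [0.717, 0.697, 0.001, 0.001]
contact_force: [0.2, -0.0, -0.8]
opening: 0.0494
grip_force: 35.0
```

```bash
python3 - <<'E'
from h import *
go(.6255,-.0095,.024,-1.6)
E
```

```text
t 17.07 tcp [ 0.6253 -0.0095  0.0443] F [ 0.2 -0.  -0.8] op 0.0494 g 35.0
xaxis [ 0.028  1.    -0.   ] y [ 1.    -0.028  0.002] z [ 0.002 -0.    -1.   ] q6 [-0.101  0.229  1.835  0.     1.076 -0.073]
GO (0.6255, -0.0095, 0.024, -1.6) -> [-0.      0.0001  0.0203] turn -0.0 | cur yang -1.6 j1-range q6 after ~ -0.07
```

jog_arm:
  series: [0, 0, 0.006, 0, 0, 0, 0.012, 0, 0, 0, 0.016, 0, 0, 0, 0.02, 0, 0, 0, 0.0205, 0, 0, 0, 0.0205, 0]

```text
t: 17.82
tcp_pos: [0.6249, -0.0095, 0.0228]
tool_rot: [0.717, 0.697, 0.0, 0.0]
contact_force: [-0.6, -0.2, -0.6]
opening: 0.0496
grip_force: 35.0
```

jog_arm:
  series: [0, 0, 0, 0, 0, 0, 0, 0, 0, 0, 0, 0, 0, 0, 0, 0]
  gripper: 0.75

```text
t: 18.32
tcp_pos: [0.625, -0.0094, 0.023]
tool_rot: [0.717, 0.697, 0.0, 0.0]
contact_force: [-0.1, -0.4, 0.4]
opening: 0.071
grip_force: 0.0
```

jog_arm:
  series: [0, 0, -0.01, 0, 0, 0, -0.02, 0, 0, 0, -0.035, 0, 0, 0, -0.035, 0]

```text
t: 18.82
tcp_pos: [0.6265, -0.0096, 0.0604]
tool_rot: [0.717, 0.697, 0.001, 0.002]
contact_force: [-0.6, 0.2, -0.9]
opening: 0.0714
grip_force: 0.0
```

jog_arm:
  series: [0, 0, 0, 0, 0, 0, 0, 0, 0, 0, 0, 0, 0, 0, 0, 0, 0, 0, 0, 0, 0, 0, 0, 0]
  gripper: 0.25

```text
t: 19.58
tcp_pos: [0.6248, -0.0095, 0.0577]
tool_rot: [0.717, 0.697, -0.0, -0.0]
contact_force: [-0.6, 0.5, 0.3]
opening: 0.0243
grip_force: 0.0
```

jog_arm:
  series: [0, 0, 0.01, 0, 0, 0, 0.02, 0, 0, 0, 0.024, 0, 0, 0, 0.026, 0, 0, 0, 0.028, 0, 0, 0, 0.03, 0, 0, 0, 0.0315, 0, 0, 0, 0.0315, 0]

```text
t: 20.58
tcp_pos: [0.625, -0.0095, 0.0276]
tool_rot: [0.717, 0.697, -0.0, -0.0]
contact_force: [-4.1, 0.6, 7.2]
opening: 0.0236
grip_force: 3.5
```

jog_arm:
  series: [0, 0, 0.0005, 0, 0, 0, 0.001, 0, 0, 0, 0.001, 0, 0, 0, 0.001, 0]

```text
t: 21.08
tcp_pos: [0.625, -0.0095, 0.0268]
tool_rot: [0.717, 0.697, -0.0, -0.0]
contact_force: [-4.8, 0.7, 8.0]
opening: 0.0235
grip_force: 3.8
```

jog_arm:
  series: [0, 0, 0.0005, 0, 0, 0, 0.001, 0, 0, 0, 0.0015, 0, 0, 0, 0.0015, 0, 0, 0, 0.0015, 0]

```text
t: 21.7
tcp_pos: [0.6252, -0.0095, 0.0263]
tool_rot: [0.717, 0.697, -0.0, 0.0]
contact_force: [-6.5, -0.0, 12.1]
opening: 0.0235
grip_force: 6.1
```

jog_arm:
  series: [0, 0, 0.0003, 0, 0, 0, 0.0005, 0, 0, 0, 0.0005, 0]

```text
t: 22.08
tcp_pos: [0.6252, -0.0095, 0.0262]
tool_rot: [0.717, 0.697, -0.0, -0.0]
contact_force: [-8.3, 0.5, 14.9]
opening: 0.0238
grip_force: 7.3
```

jog_arm:
  series: [0, 0, -0.005, 0, 0, 0, -0.02, 0, 0, 0, -0.05, 0, 0, 0, -0.08, 0, 0, 0, -0.08, 0, 0, 0, -0.08, 0]

```text
t: 22.82
tcp_pos: [0.6245, -0.0094, 0.1027]
tool_rot: [0.717, 0.697, -0.0, -0.0]
contact_force: [0.2, 0.5, 0.4]
opening: 0.0234
grip_force: 0.0
```

jog_arm:
  series: [0, -0.05, 0, 0, 0, -0.1, 0, 0, 0, -0.12, 0, 0, 0, -0.12, 0, 0, 0, -0.12, 0, 0]
  gripper: 1

```text
t: 23.45
tcp_pos: [0.5052, -0.0061, 0.1028]
tool_rot: [0.717, 0.697, -0.0, -0.0]
contact_force: [0.8, -1.0, -0.3]
opening: 0.0687
grip_force: 0.0
```

```bash
python3 - <<'E'
from h import *
look()
go(.4473,-.1737,.09,-16.3)
E
```

```text
bench
px [343. 238.] rect c [ 446.9 -173.8] size [70.  51.4] mean [ 447.5 -173.9] z 0.0131 ang from +y -16.0
px [313. 256.] rect c [397.9 -88. ] size [14.6 75.7] mean [395.8 -87.8] z 0.0287 ang from +y 89.1
fixture
s2 n 329 mid z mm 25.6 slope mm over plate x,y [-0.6  -0.64]
s1 n 213 mid z mm 26.3 slope mm over plate x,y [-3.77 -0.25]
s0 n 318 mid z mm 12.5 slope mm over plate x,y [1.71 1.15]
t 23.5 tcp [ 0.5055 -0.0061  0.103 ] F [-0.3  0.1 -0. ] op 0.0724 g 0.0
xaxis [0.028 1.    0.   ] y [ 1.    -0.028 -0.   ] z [-0.  0. -1.] q6 [-0.118 -0.1    2.072  0.     1.17  -0.09 ]
GO (0.4473, -0.1737, 0.09, -16.3) -> [-0.1692 -0.0535  0.013 ] turn 14.7 | cur yang -1.6 j1-range q6 after ~ -0.09
```

jog_arm:
  series: [-0.045, -0.014, 0.003, 4, -0.09, -0.028, 0.006, 8, -0.13, -0.042, 0.01, 12, -0.169, -0.0535, 0.013, 14.6, -0.169, -0.0535, 0.013, 14.6, -0.169, -0.0535, 0.013, 14.6, -0.169, -0.0535, 0.013, 14.6]

```text
t: 24.38
tcp_pos: [0.4472, -0.1727, 0.0903]
tool_rot: [0.799, 0.601, 0.0, -0.0]
contact_force: [0.3, -0.2, 0.2]
opening: 0.0947
grip_force: 0.0
```

```bash
python3 - <<'E'
from h import *
go(.4471,-.1738,.004,-16.2)
E
```

```text
t 24.38 tcp [ 0.4472 -0.1727  0.0903] F [ 0.3 -0.2  0.2] op 0.0947 g 0.0
xaxis [0.278 0.961 0.   ] y [ 0.961 -0.278 -0.   ] z [ 0.  0. -1.] q6 [-0.481 -0.147  2.137  0.     1.152 -0.199]
GO (0.4471, -0.1738, 0.004, -16.2) -> [-0.0011  0.0002  0.0863] turn 0.1 | cur yang -16.1 j1-range q6 after ~ -0.2
```

jog_arm:
  series: [0, 0, 0.025, 0, -0.001, 0, 0.05, 0, -0.001, 0, 0.07, 0, -0.001, 0, 0.082, 0, -0.001, 0, 0.0865, 0, -0.001, 0, 0.0865, 0, -0.001, 0, 0.0865, 0]

```text
t: 25.25
tcp_pos: [0.4471, -0.1747, 0.0047]
tool_rot: [0.8, 0.6, 0.0, 0.001]
contact_force: [0.1, -0.7, -0.5]
opening: 0.0956
grip_force: 0.0
```

jog_arm:
  series: [0, 0, 0, 0, 0, 0, 0, 0, 0, 0, 0, 0, 0, 0, 0, 0, 0, 0, 0, 0, 0, 0, 0, 0]
  gripper: 0

```text
t: 26.0
tcp_pos: [0.4463, -0.1744, 0.0038]
tool_rot: [0.8, 0.6, -0.0, -0.0]
contact_force: [-1.1, 0.0, 0.1]
opening: 0.0497
grip_force: 35.0
```

jog_arm:
  series: [0, 0, -0.01, 0, 0, 0, -0.03, 0, 0, 0, -0.05, 0, 0, 0, -0.07, 0, 0, 0, -0.08, 0, 0, 0, -0.08, 0]

```text
t: 26.75
tcp_pos: [0.4469, -0.1747, 0.0847]
tool_rot: [0.8, 0.6, 0.0, 0.001]
contact_force: [0.3, -0.2, -1.3]
opening: 0.0494
grip_force: 35.0
```

```bash
python3 - <<'E'
from h import *
go(.6231,-.0950,.08,-1.6)
E
```

```text
t 26.75 tcp [ 0.4469 -0.1747  0.0847] F [ 0.3 -0.2 -1.3] op 0.0494 g 35.0
xaxis [ 0.279  0.96  -0.   ] y [ 0.96  -0.279  0.002] z [ 0.002 -0.001 -1.   ] q6 [-0.485 -0.14   2.141 -0.     1.139 -0.201]
GO (0.6231, -0.095, 0.08, -1.6) -> [0.1257 0.147  0.0049] turn -14.6 | cur yang -16.2 j1-range q6 after ~ -0.2
```

jog_arm:
  series: [0.02, 0.023, 0.005, -2.4, 0.042, 0.049, 0.005, -5, 0.063, 0.0735, 0.005, -7.4, 0.084, 0.098, 0.005, -9.8, 0.105, 0.1225, 0.005, -12.2, 0.1255, 0.147, 0.005, -14.6, 0.1255, 0.147, 0.02, -14.6, 0.1255, 0.147, 0.04, -14.6]

```text
t: 27.75
tcp_pos: [0.6215, -0.095, 0.0418]
tool_rot: [0.717, 0.697, -0.001, -0.001]
contact_force: [-0.5, 0.4, -1.6]
opening: 0.0498
grip_force: 35.0
```

jog_arm:
  series: [0, 0, 0, 0, 0, 0, 0, 0, 0, 0, 0, 0]

```text
t: 28.12
tcp_pos: [0.6228, -0.0954, 0.0447]
tool_rot: [0.717, 0.697, 0.0, 0.001]
contact_force: [-0.2, -0.2, -0.9]
opening: 0.0497
grip_force: 35.0
```

```bash
python3 - <<'E'
from h import *
go(.6231,-.0952,.0235,-1.6)
E
```

```text
t 28.12 tcp [ 0.6228 -0.0954  0.0447] F [-0.2 -0.2 -0.9] op 0.0497 g 35.0
xaxis [ 0.029  1.    -0.   ] y [ 1.    -0.029  0.001] z [ 0.001 -0.    -1.   ] q6 [-0.237  0.238  1.823 -0.     1.079 -0.208]
GO (0.6231, -0.0952, 0.0235, -1.6) -> [0.0002 0.0002 0.0212] turn -0.1 | cur yang -1.7 j1-range q6 after ~ -0.21
```

jog_arm:
  series: [0, 0, 0.006, 0, 0, 0, 0.012, 0, 0, 0, 0.016, 0, 0, 0, 0.02, 0, 0, 0, 0.021, 0, 0, 0, 0.021, 0]

```text
t: 28.88
tcp_pos: [0.6226, -0.095, 0.0228]
tool_rot: [0.717, 0.697, -0.0, -0.0]
contact_force: [-0.5, -1.1, -1.5]
opening: 0.0498
grip_force: 35.0
```

jog_arm:
  series: [0, 0, 0, 0, 0, 0, 0, 0, 0, 0, 0, 0, 0, 0, 0, 0]
  gripper: 0.75

```text
t: 29.38
tcp_pos: [0.6227, -0.095, 0.023]
tool_rot: [0.717, 0.697, 0.0, 0.0]
contact_force: [-0.6, 0.1, -0.3]
opening: 0.0711
grip_force: 0.0
```

jog_arm:
  series: [0, 0, -0.01, 0, 0, 0, -0.02, 0, 0, 0, -0.035, 0, 0, 0, -0.035, 0]

```text
t: 29.88
tcp_pos: [0.6242, -0.0954, 0.0605]
tool_rot: [0.717, 0.697, 0.001, 0.002]
contact_force: [0.1, -0.1, 0.1]
opening: 0.0713
grip_force: 0.0
```

jog_arm:
  series: [0, 0, 0, 0, 0, 0, 0, 0, 0, 0, 0, 0, 0, 0, 0, 0, 0, 0, 0, 0, 0, 0, 0, 0]
  gripper: 0.25

```text
t: 30.62
tcp_pos: [0.6226, -0.095, 0.0578]
tool_rot: [0.717, 0.697, -0.0, -0.0]
contact_force: [-0.6, -1.1, 0.1]
opening: 0.0245
grip_force: 0.0
```

jog_arm:
  series: [0, 0, 0.01, 0, 0, 0, 0.02, 0, 0, 0, 0.024, 0, 0, 0, 0.026, 0, 0, 0, 0.028, 0, 0, 0, 0.03, 0, 0, 0, 0.0315, 0, 0, 0, 0.0315, 0]

```text
t: 31.62
tcp_pos: [0.6228, -0.0949, 0.0278]
tool_rot: [0.717, 0.697, 0.0, -0.0]
contact_force: [-4.3, 0.9, 6.9]
opening: 0.0235
grip_force: 3.4
```

jog_arm:
  series: [0, 0, 0.0005, 0, 0, 0, 0.001, 0, 0, 0, 0.001, 0, 0, 0, 0.001, 0]

```text
t: 32.12
tcp_pos: [0.6228, -0.0949, 0.027]
tool_rot: [0.717, 0.697, 0.0, -0.0]
contact_force: [-4.0, 0.9, 8.1]
opening: 0.0238
grip_force: 4.0
```

jog_arm:
  series: [0, 0, 0.0005, 0, 0, 0, 0.001, 0, 0, 0, 0.0015, 0, 0, 0, 0.0018, 0, 0, 0, 0.0018, 0]

```text
t: 32.75
tcp_pos: [0.623, -0.0949, 0.0263]
tool_rot: [0.717, 0.697, 0.0, -0.0]
contact_force: [-5.9, 1.5, 12.8]
opening: 0.0239
grip_force: 6.3
```

jog_arm:
  series: [0, 0, 0.0003, 0, 0, 0, 0.0005, 0, 0, 0, 0.0005, 0]

```text
t: 33.12
tcp_pos: [0.623, -0.095, 0.0262]
tool_rot: [0.717, 0.697, -0.0, -0.0]
contact_force: [-7.7, 2.8, 15.8]
opening: 0.0235
grip_force: 7.6
```

jog_arm:
  series: [0, 0, -0.005, 0, 0, 0, -0.02, 0, 0, 0, -0.06, 0, 0, 0, -0.1, 0, 0, 0, -0.1, 0, 0, 0, -0.1, 0]

```text
t: 33.88
tcp_pos: [0.6223, -0.095, 0.1229]
tool_rot: [0.717, 0.697, -0.0, -0.0]
contact_force: [1.4, -0.1, -0.5]
opening: 0.024
grip_force: 0.0
```

jog_arm:
  series: [-0.03, -0.05, 0, 0, -0.06, -0.1, 0, 0, -0.12, -0.15, 0, 0, -0.18, -0.2, 0, 0, -0.235, -0.225, 0, 0, -0.235, -0.225, 0, 0, -0.235, -0.225, 0, 0]
  gripper: 0

```text
t: 34.75
tcp_pos: [0.3893, -0.324, 0.1213]
tool_rot: [0.718, 0.696, 0.0, -0.002]
contact_force: [1.0, 0.0, -0.2]
opening: 0.0008
grip_force: 0.0
```

```bash
python3 - <<'E'
from h import *
s,P=look()
plates(s,zmin=.02,zmax=.04,box=(.57,.69,-.15,.15),thr=120,zt=.026)
cv2.imwrite('pics/s5c.png',cv2.resize(s['frame'][155:205,235:335],(800,400),interpolation=cv2.INTER_CUBIC))
go(.42,-.358,.09,0)
E
```

```text
bench
px [313. 254.] rect c [400.8 -88.1] size [14.6 81.5] mean [399.9 -87.2] z 0.0292 ang from +y 89.1
fixture
s2 n 332 mid z mm 25.3 slope mm over plate x,y [ 0.35 -1.1 ]
s1 n 329 mid z mm 25.4 slope mm over plate x,y [ 0.59 -0.57]
s0 n 330 mid z mm 25.5 slope mm over plate x,y [ 1.19 -1.5 ]
t 34.8 tcp [ 0.39   -0.3231  0.1214] F [-0.1 -0.5  0.3] op 0.0003 g 0.0
xaxis [0.03  1.    0.002] y [ 1.    -0.03  -0.002] z [-0.002  0.002 -1.   ] q6 [-0.798 -0.117  2.054  0.     1.208 -0.768]
GO (0.42, -0.358, 0.09, 0) -> [-0.034   0.0311  0.0313] turn -1.7 | cur yang -1.7 j1-range q6 after ~ -0.77
```

View pics/s5c.png

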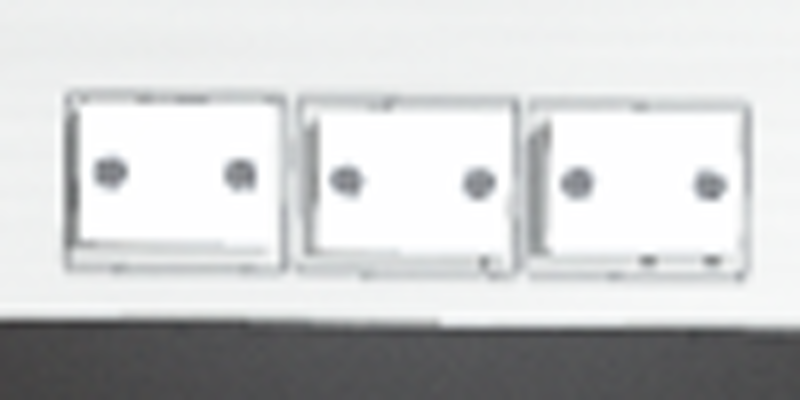

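Everything is in order: the three plates at crop holes (174,173), (413,182) and (643,184) lie square and level in their outlines, all at the same height. Now the pedal.

jog_arm:
  series: [-0.035, 0.041, 0, -1.7, -0.035, 0.041, 0.015, -1.7, -0.035, 0.041, 0.03, -1.7, -0.035, 0.041, 0.038, -1.7, -0.035, 0.041, 0.038, -1.7, -0.035, 0.041, 0.038, -1.7]

```text
t: 35.55
tcp_pos: [0.4311, -0.3596, 0.0856]
tool_rot: [0.707, 0.708, 0.0, 0.0]
contact_force: [0.4, 0.3, 0.5]
opening: 0.0003
grip_force: 0.0
```

```bash
python3 - <<'E'
from h import *
s=snap('side','p1.png');cv2.imwrite('pics/p1c.png',cv2.resize(s['frame'][160:420,140:440],(690,598)))
s=snap('top');P=pts(s);print(np.round(P[226:256:3,396:424:4,2]*1000));print(np.round(P[226:256:6,408]*1000))
go(.43,-.359,.04,0)
E
```

```text
[[ 57.  56.  59.  64.  63. 209.  54.]
 [ 59.  57.  65.  64. 179. 204. 341.]
 [ 65.  63.  60.  65. 178. 200. 370.]
 [ 67.  65.  71. 184. 185. 361. 393.]
 [ 69.  71.  74. 184. 189. 375. 407.]
 [ 71.  74.  71. 185. 365. 399. 428.]
 [ 71.  69.  75. 188. 388. 422. 444.]
 [ 75.  78.  70. 382. 415. 443. 448.]
 [ 78.  82. 370. 404. 435. 453. 451.]
 [ 10.   5. 392. 428. 456. 454. 451.]]
[[ 478. -354.   64.]
 [ 461. -353.   65.]
 [ 445. -323.  184.]
 [ 430. -322.  188.]
 [ 420. -267.  404.]]
t 35.65 tcp [ 0.4313 -0.36    0.0859] F [-0.2 -0.2 -0.1] op 0.0011 g 0.0
xaxis [-0.001  1.    -0.001] y [1.    0.001 0.001] z [ 0.001 -0.001 -1.   ] q6 [-0.791  0.046  1.96  -0.     1.134 -0.792]
GO (0.43, -0.359, 0.04, 0) -> [ 0.0011 -0.0013  0.0459] turn 0.1 | cur yang 0.1 j1-range q6 after ~ -0.79
```

View pics/p1c.png

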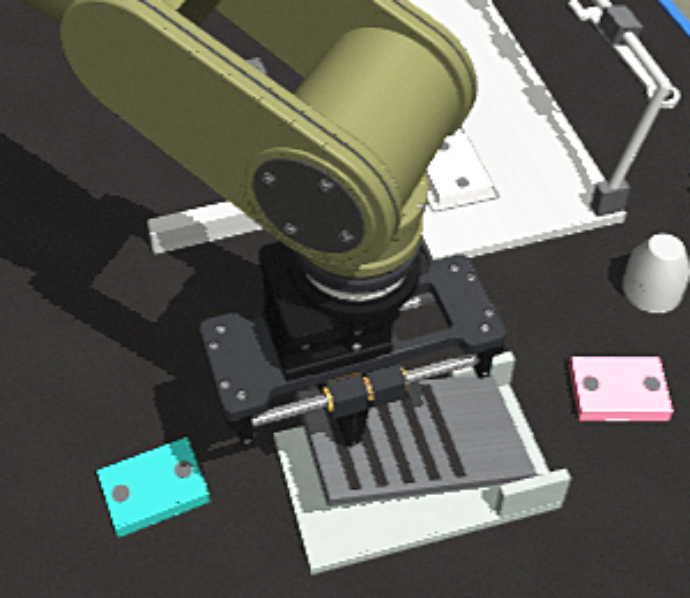

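The fingertips are over the pedal's free end at crop (350,435), centred across its width. Pressing down.

jog_arm:
  series: [0, 0, 0.006, 0, 0, 0, 0.012, 0, 0, 0, 0.017, 0, 0, 0, 0.022, 0, 0, 0, 0.027, 0, 0, 0, 0.032, 0, 0, 0, 0.037, 0, 0, 0, 0.041, 0]

```text
t: 36.65
tcp_pos: [0.4301, -0.3602, 0.0446]
tool_rot: [0.706, 0.708, -0.001, -0.001]
contact_force: [-5.8, 0.8, 8.7]
opening: 0.0004
grip_force: 4.1
```

jog_arm:
  series: [0, 0, 0.002, 0, 0, 0, 0.004, 0, 0, 0, 0.005, 0, 0, 0, 0.005, 0]

```text
t: 37.15
tcp_pos: [0.4299, -0.3602, 0.0407]
tool_rot: [0.706, 0.708, -0.001, -0.001]
contact_force: [-8.9, 2.5, 13.6]
opening: 0.0006
grip_force: 6.8
```

jog_arm:
  series: [0, 0, 0.001, 0, 0, 0, 0.002, 0, 0, 0, 0.003, 0, 0, 0, 0.003, 0]

```text
t: 37.65
tcp_pos: [0.43, -0.3603, 0.0402]
tool_rot: [0.706, 0.708, -0.001, -0.002]
contact_force: [-14.2, 8.5, 27.7]
opening: 0.0006
grip_force: 13.9
```

jog_arm:
  series: [0, 0, 0.001, 0, 0, 0, 0.002, 0, 0, 0, 0.002, 0]

```text
t: 38.02
tcp_pos: [0.4299, -0.3603, 0.0399]
tool_rot: [0.706, 0.708, -0.001, -0.002]
contact_force: [-17.8, 11.6, 37.1]
opening: 0.0006
grip_force: 18.7
```

jog_arm:
  series: [0, 0, -0.001, 0, 0, 0, -0.001, 0, 0, 0, -0.001, 0, 0, 0, -0.001, 0, 0, 0, -0.001, 0, 0, 0, -0.001, 0, 0, 0, -0.001, 0, 0, 0, -0.001, 0]

```text
t: 39.02
tcp_pos: [0.43, -0.3603, 0.0401]
tool_rot: [0.706, 0.708, -0.001, -0.002]
contact_force: [-14.9, 8.9, 32.3]
opening: 0.0006
grip_force: 16.2
```

jog_arm:
  series: [0, 0, 0, 0, 0, 0, 0, 0, 0, 0, 0, 0, 0, 0, 0, 0, 0, 0, 0, 0, 0, 0, 0, 0]

```text
t: 39.78
tcp_pos: [0.43, -0.3603, 0.0401]
tool_rot: [0.706, 0.708, -0.001, -0.002]
contact_force: [-15.1, 9.1, 32.6]
opening: 0.0004
grip_force: 16.2
```

```bash
python3 - <<'E'
from h import *
s=snap('top','b.png');P=pts(s)
for x in(.57,.6,.62,.64,.68,.74):
    m=(abs(P[...,0]-x)<.008)&(abs(P[...,1]-.03)<.1);print(x,np.nanmax(P[m][:,2]).round(3))
st()
E
```

```text
0.57 0.014
0.6 0.033
0.62 0.056
0.64 0.054
0.68 0.02
0.74 0.021
t 39.83 tcp [ 0.4299 -0.3603  0.0401] F [-15.2   8.3  31.8] op 0.0003 g 16.2
xaxis [-0.002  1.     0.001] y [ 1.     0.002 -0.005] z [-0.005  0.001 -1.   ] q6 [-0.792  0.107  1.983 -0.003  1.056 -0.792]
```

The bar is down over the plates and was held for about 2 s. Releasing.

jog_arm:
  series: [0, 0, -0.006, 0, 0, 0, -0.012, 0, 0, 0, -0.018, 0, 0, 0, -0.024, 0, 0, 0, -0.03, 0, 0, 0, -0.04, 0, 0, 0, -0.08, 0, 0, 0, -0.1, 0]

```text
t: 40.83
tcp_pos: [0.4306, -0.3597, 0.1362]
tool_rot: [0.707, 0.708, -0.0, -0.0]
contact_force: [-0.4, -0.5, -0.2]
opening: 0.0006
grip_force: 0.0
```

jog_arm:
  series: [0, 0, 0, 0, 0, 0, 0, 0, 0, 0, 0, 0, 0, 0, 0, 0]
  gripper: 1

```text
t: 41.32
tcp_pos: [0.4305, -0.3592, 0.1338]
tool_rot: [0.707, 0.708, -0.0, -0.001]
contact_force: [0.5, 0.3, 0.5]
opening: 0.0351
grip_force: 0.0
```

```bash
python3 - <<'E'
from h import *
s=snap('top','b2.png');P=pts(s)
for x in(.57,.6,.62,.64,.68,.74,.76):
    m=(abs(P[...,0]-x)<.008)&(abs(P[...,1]-.03)<.1);print(x,np.nanmax(P[m][:,2]).round(3))
cv2.imwrite('pics/b2c.png',cv2.resize(s['frame'][100:280,200:450],(800,576),interpolation=cv2.INTER_CUBIC))
go(.623,-.095,.09,-1.6)
E
```

```text
0.57 0.017
0.6 0.032
0.62 0.034
0.64 0.034
0.68 0.02
0.74 0.019
0.76 0.173
t 41.38 tcp [ 0.4306 -0.3594  0.1341] F [ 0.5 -0.  -0. ] op 0.039 g 0.0
xaxis [-0.001  1.     0.001] y [ 1.     0.001 -0.001] z [-0.001  0.001 -1.   ] q6 [-0.791 -0.007  1.926 -0.     1.224 -0.792]
GO (0.623, -0.095, 0.09, -1.6) -> [0.2641 0.1928 0.0441] turn 1.7 | cur yang 0.1 j1-range q6 after ~ -0.79
```

View pics/b2c.png

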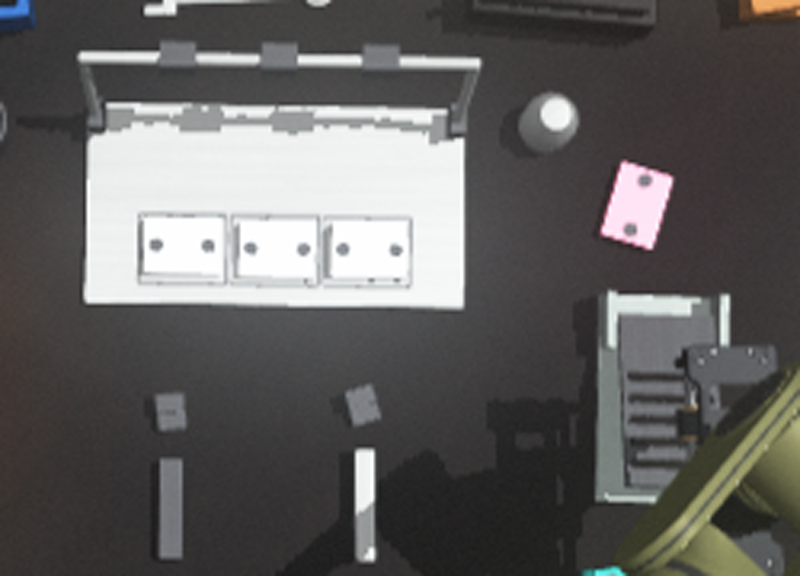

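The top view shows the bar back up, the pedal released, and the plates still square in their seats at crop (182,247), (276,249) and (369,250). Now moving them to the board, starting with the right one.

jog_arm:
  series: [0.044, 0.032, 0.005, 0.3, 0.088, 0.064, 0.01, 0.6, 0.132, 0.096, 0.02, 0.9, 0.176, 0.128, 0.03, 1.2, 0.22, 0.16, 0.04, 1.5, 0.264, 0.193, 0.044, 1.7, 0.264, 0.193, 0.044, 1.7, 0.264, 0.193, 0.044, 1.7]

```text
t: 42.38
tcp_pos: [0.6233, -0.0956, 0.0906]
tool_rot: [0.717, 0.697, -0.0, -0.0]
contact_force: [-0.0, -0.5, 0.2]
opening: 0.0948
grip_force: 0.0
```

jog_arm:
  series: [0, 0, 0, 0, 0, 0, 0, 0]

```text
t: 42.62
tcp_pos: [0.6232, -0.0965, 0.0912]
tool_rot: [0.718, 0.696, 0.0, 0.0]
contact_force: [0.1, 0.3, 0.5]
opening: 0.0951
grip_force: 0.0
```

```bash
python3 - <<'E'
from h import *
go(.623,-.095,.016,-1.6)
E
```

```text
t 42.62 tcp [ 0.6232 -0.0965  0.0912] F [0.1 0.3 0.5] op 0.0951 g 0.0
xaxis [ 0.03  1.   -0.  ] y [ 1.   -0.03  0.  ] z [ 0. -0. -1.] q6 [-0.239  0.186  1.797 -0.     1.158 -0.209]
GO (0.623, -0.095, 0.016, -1.6) -> [ 0.0016 -0.0002  0.0752] turn -0.1 | cur yang -1.7 j1-range q6 after ~ -0.21
```

jog_arm:
  series: [0.0015, 0, 0.025, 0, 0.0015, 0, 0.045, 0, 0.0015, 0, 0.06, 0, 0.0015, 0, 0.07, 0, 0.0015, 0, 0.075, 0, 0.0015, 0, 0.075, 0, 0.0015, 0, 0.075, 0]

```text
t: 43.5
tcp_pos: [0.6243, -0.094, 0.0168]
tool_rot: [0.717, 0.697, 0.0, 0.001]
contact_force: [-0.0, 0.2, 1.1]
opening: 0.0952
grip_force: 0.0
```

jog_arm:
  series: [0, 0, 0, 0, 0, 0, 0, 0, 0, 0, 0, 0, 0, 0, 0, 0, 0, 0, 0, 0, 0, 0, 0, 0]
  gripper: 0

```text
t: 44.25
tcp_pos: [0.6237, -0.0939, 0.016]
tool_rot: [0.717, 0.697, -0.0, -0.0]
contact_force: [-0.3, -0.0, 0.3]
opening: 0.0498
grip_force: 35.0
```

jog_arm:
  series: [0, 0, -0.01, 0, 0, 0, -0.03, 0, 0, 0, -0.05, 0, 0, 0, -0.07, 0, 0, 0, -0.08, 0, 0, 0, -0.08, 0]

```text
t: 45.0
tcp_pos: [0.6244, -0.0941, 0.0975]
tool_rot: [0.717, 0.697, 0.001, 0.001]
contact_force: [1.3, 0.1, -2.0]
opening: 0.0495
grip_force: 35.0
```

```bash
python3 - <<'E'
from h import *
go(.588,.3527,.1,-6.9)
E
```

```text
t 45.0 tcp [ 0.6244 -0.0941  0.0975] F [ 1.3  0.1 -2. ] op 0.0495 g 35.0
xaxis [ 0.028  1.    -0.001] y [ 1.    -0.028  0.002] z [ 0.002 -0.001 -1.   ] q6 [-0.235  0.179  1.793 -0.     1.167 -0.206]
GO (0.588, 0.3527, 0.1, -6.9) -> [ 0.4456 -0.049  -0.0028] turn 5.3 | cur yang -1.6 j1-range q6 after ~ -0.21
```

jog_arm:
  series: [0.03, -0.003, -0.003, 0.5, 0.07, -0.007, -0.003, 1, 0.115, -0.012, -0.003, 1.5, 0.16, -0.017, -0.003, 2, 0.205, -0.022, -0.003, 2.5, 0.245, -0.027, -0.003, 3, 0.28, -0.031, -0.003, 3.5, 0.28, -0.031, -0.003, 3.5]

```text
t: 46.0
tcp_pos: [0.5995, 0.1888, 0.0978]
tool_rot: [0.737, 0.676, -0.001, -0.001]
contact_force: [-0.1, 0.0, -0.5]
opening: 0.0496
grip_force: 35.0
```

```bash
python3 - <<'E'
from h import *
go(.588,.3527,.1,-6.9)
E
```

```text
t 46.0 tcp [0.5995 0.1888 0.0978] F [-0.1  0.  -0.5] op 0.0496 g 35.0
xaxis [ 0.086  0.996 -0.   ] y [ 0.996 -0.086 -0.002] z [-0.002 -0.    -1.   ] q6 [0.22  0.176 1.797 0.    1.171 0.306]
GO (0.588, 0.3527, 0.1, -6.9) -> [ 0.1623 -0.0255 -0.0023] turn 2.0 | cur yang -4.9 j1-range q6 after ~ 0.31
```

jog_arm:
  series: [0.035, -0.006, 0, 0.4, 0.08, -0.013, 0, 1, 0.125, -0.02, 0, 1.5, 0.162, -0.0255, 0, 2, 0.162, -0.0255, 0.02, 2, 0.162, -0.0255, 0.04, 2, 0.162, -0.0255, 0.05, 2, 0.162, -0.0255, 0.05, 2]

```text
t: 47.0
tcp_pos: [0.5888, 0.3488, 0.0469]
tool_rot: [0.75, 0.661, -0.002, -0.0]
contact_force: [-0.4, -1.1, -0.8]
opening: 0.0498
grip_force: 35.0
```

jog_arm:
  series: [0, 0, 0, 0, 0, 0, 0, 0]

```text
t: 47.25
tcp_pos: [0.5904, 0.3506, 0.0502]
tool_rot: [0.75, 0.662, 0.001, 0.0]
contact_force: [-0.3, -0.1, -1.0]
opening: 0.0498
grip_force: 35.0
```

```bash
python3 - <<'E'
from h import *
go(.588,.3527,.0225,-6.9)
E
```

```text
t 47.25 tcp [0.5904 0.3506 0.0502] F [-0.3 -0.1 -1. ] op 0.0498 g 35.0
xaxis [0.124 0.992 0.001] y [ 0.992 -0.124  0.002] z [ 0.002  0.001 -1.   ] q6 [0.458 0.342 1.683 0.    1.115 0.582]
GO (0.588, 0.3527, 0.0225, -6.9) -> [ 0.0018 -0.0027  0.0277] turn -0.2 | cur yang -7.1 j1-range q6 after ~ 0.58
```

jog_arm:
  series: [0.002, -0.0027, 0.008, 0, 0.002, -0.0027, 0.016, 0, 0.002, -0.0027, 0.022, 0, 0.002, -0.0027, 0.026, 0, 0.002, -0.0027, 0.0275, 0, 0.002, -0.0027, 0.0275, 0]

```text
t: 48.0
tcp_pos: [0.5875, 0.3529, 0.022]
tool_rot: [0.75, 0.662, 0.0, 0.0]
contact_force: [-2.2, -0.5, 1.6]
opening: 0.0498
grip_force: 35.0
```

```bash
python3 - <<'E'
from h import *
go(.588,.3527,.0215,-6.9)
E
```

```text
t 48.0 tcp [0.5875 0.3529 0.022 ] F [-2.2 -0.5  1.6] op 0.0498 g 35.0
xaxis [0.124 0.992 0.   ] y [ 0.992 -0.124  0.   ] z [ 0.  0. -1.] q6 [0.463 0.373 1.696 0.    1.072 0.587]
GO (0.588, 0.3527, 0.0215, -6.9) -> [-0.0002  0.0006  0.0005] turn -0.2 | cur yang -7.1 j1-range q6 after ~ 0.59
```

jog_arm:
  series: [0, 0, 0, 0, 0, 0, 0, 0, 0, 0, 0, 0]
  gripper: 0.66

```text
t: 48.38
tcp_pos: [0.5873, 0.3528, 0.0214]
tool_rot: [0.75, 0.662, 0.0, 0.0]
contact_force: [-0.1, 0.9, -0.2]
opening: 0.0624
grip_force: 0.0
```

jog_arm:
  series: [0, 0, -0.01, 0, 0, 0, -0.03, 0, 0, 0, -0.06, 0, 0, 0, -0.09, 0, 0, 0, -0.09, 0]

```text
t: 49.0
tcp_pos: [0.5899, 0.3541, 0.117]
tool_rot: [0.75, 0.662, 0.004, 0.001]
contact_force: [-0.5, 0.6, 0.3]
opening: 0.0627
grip_force: 0.0
```

jog_arm:
  series: [-0.045, 0.01, 0, -0.7, -0.09, 0.02, 0, -1.4, -0.14, 0.032, 0, -2.1, -0.19, 0.044, 0, -2.8, -0.24, 0.056, 0, -3.5, -0.29, 0.068, 0, -4.2, -0.29, 0.068, 0, -4.2, -0.29, 0.068, 0, -4.2]
  gripper: 1

```text
t: 50.0
tcp_pos: [0.6183, 0.0569, 0.1108]
tool_rot: [0.725, 0.689, -0.0, -0.001]
contact_force: [-0.1, -0.0, -0.1]
opening: 0.095
grip_force: 0.0
```

```bash
python3 - <<'E'
from h import *
look()
go(.626,-.0095,.09,-1.6)
E
```

```text
bench
px [314. 255.] rect c [400.8 -88.1] size [14.6 81.5] mean [397.3 -89.9] z 0.029 ang from +y 89.1
fixture
s2 n 587 mid z mm 438.5 slope mm over plate x,y [-13.18   1.81]
s1 n 404 mid z mm 191.6 slope mm over plate x,y [ -9.94 586.98]
s0 n 314 mid z mm 11.8 slope mm over plate x,y [0.57 0.06]
t 50.05 tcp [0.6183 0.0574 0.1109] F [ 1.1 -0.4 -0.3] op 0.0953 g 0.0
xaxis [0.05  0.999 0.   ] y [ 0.999 -0.05  -0.001] z [-0.001  0.    -1.   ] q6 [0.006 0.146 1.807 0.    1.19  0.056]
GO (0.626, -0.0095, 0.09, -1.6) -> [-0.0665  0.0111  0.0209] turn -1.3 | cur yang -2.9 j1-range q6 after ~ 0.06
```

jog_arm:
  series: [-0.03, 0.005, 0.01, -0.6, -0.0665, 0.011, 0.021, -1.3, -0.0665, 0.011, 0.021, -1.3, -0.0665, 0.011, 0.021, -1.3, -0.0665, 0.011, 0.021, -1.3]

```text
t: 50.68
tcp_pos: [0.6266, -0.0089, 0.091]
tool_rot: [0.716, 0.698, 0.0, 0.0]
contact_force: [-0.4, 0.1, -0.4]
opening: 0.0951
grip_force: 0.0
```

```bash
cat >> h.py <<'E'
def side():
    s=snap('side');P=pts(s).reshape(-1,3);p=P[(P[:,2]>.0225)&(P[:,2]<.031)&(P[:,0]>.5)&(P[:,0]<.72)&(abs(P[:,1])<.16)]
    for lo,hi in((-.16,-.053),(-.053,.033),(.033,.14)):
        q=p[(p[:,1]>lo)&(p[:,1]<hi)]
        if len(q)>20: print('seat',lo,len(q),'lo',np.percentile(q,2,0).round(3),'hi',np.percentile(q,98,0).round(3))
E
python3 - <<'E'
from h import *
side()
go(.626,-.0095,.016,-1.6)
E
```

```text
seat -0.053 517 lo [ 0.6   -0.048  0.023] hi [0.648 0.02  0.03 ]
seat 0.033 352 lo [0.604 0.038 0.023] hi [0.652 0.107 0.03 ]
t 50.73 tcp [ 0.6266 -0.0091  0.091 ] F [ 0.2 -0.2  0.5] op 0.0954 g 0.0
xaxis [0.027 1.    0.   ] y [ 1.    -0.027  0.001] z [ 0.001  0.    -1.   ] q6 [-0.1    0.177  1.807  0.     1.156 -0.074]
GO (0.626, -0.0095, 0.016, -1.6) -> [-0.0004 -0.0006  0.075 ] turn 0.1 | cur yang -1.5 j1-range q6 after ~ -0.07
```

Both remaining plates are where they were left. Grasping s1.

jog_arm:
  series: [0, 0, 0.025, 0, 0, 0, 0.045, 0, 0, 0, 0.06, 0, 0, 0, 0.07, 0, 0, 0, 0.075, 0, 0, 0, 0.075, 0, 0, 0, 0.075, 0]

```text
t: 51.6
tcp_pos: [0.627, -0.0105, 0.0163]
tool_rot: [0.717, 0.697, 0.0, 0.0]
contact_force: [-0.4, 0.6, -0.4]
opening: 0.0949
grip_force: 0.0
```

jog_arm:
  series: [0, 0, 0, 0, 0, 0, 0, 0, 0, 0, 0, 0, 0, 0, 0, 0, 0, 0, 0, 0, 0, 0, 0, 0]
  gripper: 0

```text
t: 52.35
tcp_pos: [0.6263, -0.0104, 0.0155]
tool_rot: [0.717, 0.697, -0.0, -0.0]
contact_force: [-0.3, 0.4, 0.1]
opening: 0.0498
grip_force: 35.0
```

jog_arm:
  series: [0, 0, -0.01, 0, 0, 0, -0.03, 0, 0, 0, -0.05, 0, 0, 0, -0.07, 0, 0, 0, -0.08, 0, 0, 0, -0.08, 0]

```text
t: 53.1
tcp_pos: [0.6271, -0.0104, 0.097]
tool_rot: [0.717, 0.697, 0.001, 0.001]
contact_force: [0.5, 0.5, -1.5]
opening: 0.0498
grip_force: 35.0
```

```bash
python3 - <<'E'
from h import *
go(.5007,.3633,.1,-6.9)
E
```

```text
t 53.1 tcp [ 0.6271 -0.0104  0.097 ] F [ 0.5  0.5 -1.5] op 0.0498 g 35.0
xaxis [ 0.028  1.    -0.   ] y [ 1.    -0.028  0.002] z [ 0.002 -0.    -1.   ] q6 [-0.102  0.171  1.803 -0.     1.165 -0.074]
GO (0.5007, 0.3633, 0.1, -6.9) -> [ 0.37   -0.1369 -0.0034] turn 5.3 | cur yang -1.6 j1-range q6 after ~ -0.07
```

jog_arm:
  series: [0.03, -0.011, -0.003, 0.4, 0.07, -0.026, -0.003, 1, 0.11, -0.041, -0.003, 1.6, 0.15, -0.056, -0.003, 2.2, 0.19, -0.07, -0.003, 2.7, 0.22, -0.081, -0.003, 3.2, 0.24, -0.089, -0.003, 3.5, 0.24, -0.089, -0.003, 3.5]

```text
t: 54.1
tcp_pos: [0.5429, 0.2329, 0.0973]
tool_rot: [0.737, 0.676, -0.001, -0.0]
contact_force: [-0.1, -0.4, -0.7]
opening: 0.0496
grip_force: 35.0
```

jog_arm:
  series: [0.03, -0.011, 0, 0.4, 0.07, -0.026, 0, 1, 0.11, -0.04, 0, 1.6, 0.13, -0.048, 0, 1.8, 0.13, -0.048, 0.02, 1.8, 0.13, -0.048, 0.04, 1.8, 0.13, -0.048, 0.05, 1.8, 0.13, -0.048, 0.05, 1.8]

```text
t: 55.1
tcp_pos: [0.5073, 0.3643, 0.0464]
tool_rot: [0.749, 0.663, -0.002, -0.0]
contact_force: [-0.5, 0.2, -0.3]
opening: 0.0495
grip_force: 35.0
```

jog_arm:
  series: [0, 0, 0, 0, 0, 0, 0, 0]

```text
t: 55.35
tcp_pos: [0.5088, 0.3661, 0.0496]
tool_rot: [0.749, 0.663, 0.001, 0.0]
contact_force: [0.3, -1.1, -1.9]
opening: 0.0497
grip_force: 35.0
```

```bash
python3 - <<'E'
from h import *
go(.5007,.3633,.0215,-7)
E
```

```text
t 55.35 tcp [0.5088 0.3661 0.0496] F [ 0.3 -1.1 -1.9] op 0.0497 g 35.0
xaxis [0.121 0.993 0.001] y [ 0.993 -0.121  0.001] z [ 0.002  0.001 -1.   ] q6 [ 0.538  0.225  1.83  -0.     1.086  0.659]
GO (0.5007, 0.3633, 0.0215, -7) -> [-0.0038 -0.0077  0.0281] turn 0.1 | cur yang -6.9 j1-range q6 after ~ 0.66
```

jog_arm:
  series: [-0.0038, -0.0077, 0.004, 0, -0.0038, -0.0077, 0.012, 0, -0.0038, -0.0077, 0.02, 0, -0.0038, -0.0077, 0.025, 0, -0.0038, -0.0077, 0.027, 0, -0.0038, -0.0077, 0.028, 0, -0.0038, -0.0077, 0.028, 0]

```text
t: 56.22
tcp_pos: [0.5002, 0.3632, 0.0214]
tool_rot: [0.749, 0.663, 0.0, 0.0]
contact_force: [-1.7, -2.1, 5.0]
opening: 0.0495
grip_force: 35.0
```

jog_arm:
  series: [0, 0, 0, 0, 0, 0, 0, 0, 0, 0, 0, 0]
  gripper: 0.66

```text
t: 56.6
tcp_pos: [0.4999, 0.363, 0.0203]
tool_rot: [0.749, 0.663, 0.0, 0.0]
contact_force: [0.1, -0.1, 0.1]
opening: 0.0626
grip_force: 0.0
```

jog_arm:
  series: [0, 0, -0.01, 0, 0, 0, -0.03, 0, 0, 0, -0.06, 0, 0, 0, -0.09, 0, 0, 0, -0.09, 0, 0, 0, -0.09, 0]

```text
t: 57.35
tcp_pos: [0.4997, 0.3629, 0.1107]
tool_rot: [0.748, 0.663, 0.0, 0.0]
contact_force: [-0.3, -0.5, -0.7]
opening: 0.0633
grip_force: 0.0
```

```bash
python3 - <<'E'
from h import *
side()
go(.6285,.0765,.1,-1.6)
E
```

```text
seat 0.033 439 lo [0.604 0.038 0.023] hi [0.653 0.107 0.03 ]
t 57.4 tcp [0.4993 0.3626 0.1097] F [-0.5  0.6 -0.8] op 0.0629 g 0.0
xaxis [ 0.121  0.993 -0.001] y [ 0.993 -0.121 -0.001] z [-0.001 -0.001 -1.   ] q6 [ 0.541  0.139  1.816 -0.     1.188  0.662]
GO (0.6285, 0.0765, 0.1, -1.6) -> [-0.2684  0.1628  0.0097] turn -5.3 | cur yang -6.9 j1-range q6 after ~ 0.66
```

jog_arm:
  series: [-0.04, 0.024, 0, -0.8, -0.08, 0.048, 0, -1.6, -0.12, 0.073, 0, -2.4, -0.16, 0.097, 0.003, -3.2, -0.2, 0.121, 0.006, -4, -0.24, 0.146, 0.01, -4.8, -0.268, 0.163, 0.01, -5.3, -0.268, 0.163, 0.01, -5.3]
  gripper: 1

```text
t: 58.4
tcp_pos: [0.6291, 0.0753, 0.0987]
tool_rot: [0.718, 0.696, -0.001, -0.001]
contact_force: [-0.0, 0.1, -0.2]
opening: 0.0949
grip_force: 0.0
```

jog_arm:
  series: [0, 0, 0, 0, 0, 0, 0, 0]

```text
t: 58.65
tcp_pos: [0.6287, 0.0784, 0.1]
tool_rot: [0.717, 0.698, -0.0, -0.0]
contact_force: [-0.1, -0.5, 0.5]
opening: 0.0948
grip_force: 0.0
```

```bash
python3 - <<'E'
from h import *
side()
go(.6285,.0765,.016,-1.6)
E
```

```text
seat 0.033 442 lo [0.604 0.038 0.023] hi [0.652 0.107 0.03 ]
t 58.7 tcp [0.6288 0.0784 0.1002] F [-0.3 -0.1  0.4] op 0.0949 g 0.0
xaxis [0.027 1.    0.   ] y [ 1.    -0.027 -0.001] z [-0.001  0.    -1.   ] q6 [0.039 0.183 1.784 0.    1.175 0.066]
GO (0.6285, 0.0765, 0.016, -1.6) -> [-0.002  -0.0002  0.0842] turn 0.1 | cur yang -1.5 j1-range q6 after ~ 0.07
```

jog_arm:
  series: [-0.002, 0, 0.03, 0, -0.002, 0, 0.055, 0, -0.002, 0, 0.07, 0, -0.002, 0, 0.079, 0, -0.002, 0, 0.084, 0, -0.002, 0, 0.084, 0, -0.002, 0, 0.084, 0]

```text
t: 59.58
tcp_pos: [0.63, 0.0753, 0.0174]
tool_rot: [0.717, 0.697, 0.001, 0.0]
contact_force: [-0.3, 0.1, 0.7]
opening: 0.095
grip_force: 0.0
```

jog_arm:
  series: [0, 0, 0, 0, 0, 0, 0, 0, 0, 0, 0, 0, 0, 0, 0, 0, 0, 0, 0, 0, 0, 0, 0, 0]
  gripper: 0

```text
t: 60.32
tcp_pos: [0.6294, 0.0753, 0.0165]
tool_rot: [0.717, 0.697, 0.0, 0.0]
contact_force: [0.8, -0.4, 0.1]
opening: 0.0498
grip_force: 35.0
```

jog_arm:
  series: [0, 0, -0.01, 0, 0, 0, -0.03, 0, 0, 0, -0.05, 0, 0, 0, -0.07, 0, 0, 0, -0.08, 0, 0, 0, -0.08, 0]

```text
t: 61.08
tcp_pos: [0.6301, 0.0753, 0.098]
tool_rot: [0.717, 0.697, 0.001, 0.001]
contact_force: [-0.3, 0.5, -1.8]
opening: 0.0496
grip_force: 35.0
```

```bash
python3 - <<'E'
from h import *
go(.4134,.3739,.1,-6.9)
E
```

```text
t 61.08 tcp [0.6301 0.0753 0.098 ] F [-0.3  0.5 -1.8] op 0.0496 g 35.0
xaxis [0.028 1.    0.   ] y [ 1.    -0.028  0.002] z [ 0.002  0.    -1.   ] q6 [ 0.034  0.185  1.785 -0.     1.169  0.063]
GO (0.4134, 0.3739, 0.1, -6.9) -> [ 0.2923 -0.2251 -0.0025] turn 5.3 | cur yang -1.6 j1-range q6 after ~ 0.06
```

jog_arm:
  series: [0.02, -0.015, -0.003, 0.4, 0.05, -0.038, -0.003, 1, 0.085, -0.065, -0.003, 1.6, 0.12, -0.092, -0.003, 2.2, 0.155, -0.119, -0.003, 2.7, 0.185, -0.142, -0.003, 3.2, 0.2, -0.154, -0.003, 3.5, 0.2, -0.154, -0.003, 3.5]

```text
t: 62.08
tcp_pos: [0.4797, 0.28, 0.0984]
tool_rot: [0.737, 0.676, -0.001, -0.0]
contact_force: [0.3, -0.3, -2.0]
opening: 0.0495
grip_force: 35.0
```

jog_arm:
  series: [0.03, -0.022, 0, 0.5, 0.06, -0.044, 0, 1, 0.092, -0.066, 0, 1.8, 0.092, -0.066, 0, 1.8, 0.092, -0.066, 0.02, 1.8, 0.092, -0.066, 0.04, 1.8, 0.092, -0.066, 0.045, 1.8, 0.092, -0.066, 0.045, 1.8]

```text
t: 63.08
tcp_pos: [0.4233, 0.3762, 0.0533]
tool_rot: [0.749, 0.663, -0.001, -0.0]
contact_force: [0.3, -0.2, -1.2]
opening: 0.0496
grip_force: 35.0
```

jog_arm:
  series: [0, 0, 0, 0, 0, 0, 0, 0]

```text
t: 63.32
tcp_pos: [0.4241, 0.3775, 0.0554]
tool_rot: [0.749, 0.663, 0.001, 0.0]
contact_force: [-0.1, -0.2, -1.1]
opening: 0.05
grip_force: 35.0
```

```bash
python3 - <<'E'
from h import *
go(.4134,.3739,.022,-7)
E
```

```text
t 63.33 tcp [0.4241 0.3775 0.0554] F [-0.1 -0.2 -1.1] op 0.05 g 35.0
xaxis [0.121 0.993 0.001] y [ 0.993 -0.121  0.001] z [ 0.001  0.001 -1.   ] q6 [ 0.633  0.097  1.964 -0.     1.079  0.754]
GO (0.4134, 0.3739, 0.022, -7) -> [-0.0049 -0.0102  0.0334] turn 0.1 | cur yang -6.9 j1-range q6 after ~ 0.75
```

jog_arm:
  series: [-0.005, -0.01, 0.004, 0, -0.005, -0.01, 0.014, 0, -0.005, -0.01, 0.022, 0, -0.005, -0.01, 0.028, 0, -0.005, -0.01, 0.031, 0, -0.005, -0.01, 0.033, 0, -0.005, -0.01, 0.033, 0]

```text
t: 64.2
tcp_pos: [0.4134, 0.3736, 0.0224]
tool_rot: [0.749, 0.663, 0.0, 0.0]
contact_force: [-1.4, -2.1, 4.5]
opening: 0.0496
grip_force: 35.0
```

jog_arm:
  series: [0, 0, 0, 0, 0, 0, 0, 0, 0, 0, 0, 0]
  gripper: 0.66

```text
t: 64.58
tcp_pos: [0.4131, 0.3733, 0.0214]
tool_rot: [0.749, 0.663, 0.0, 0.0]
contact_force: [0.3, 1.0, -0.1]
opening: 0.0626
grip_force: 0.0
```

jog_arm:
  series: [0, 0, -0.01, 0, 0, 0, -0.03, 0, 0, 0, -0.06, 0, 0, 0, -0.1, 0, 0, 0, -0.1, 0, 0, 0, -0.1, 0]

```text
t: 65.32
tcp_pos: [0.4131, 0.3734, 0.1222]
tool_rot: [0.749, 0.663, 0.0, 0.0]
contact_force: [0.3, -1.0, -1.2]
opening: 0.0627
grip_force: 0.0
```

jog_arm:
  series: [-0.05, 0, 0, 0, -0.1, 0, 0, 0, -0.15, 0, 0, 0, -0.2, 0, 0, 0, -0.25, 0, 0, 0, -0.3, 0, 0, 0, -0.3, 0, 0, 0, -0.3, 0, 0, 0]

```text
t: 66.32
tcp_pos: [0.3764, 0.0757, 0.1208]
tool_rot: [0.749, 0.663, -0.0, -0.001]
contact_force: [0.4, -0.2, -0.7]
opening: 0.0632
grip_force: 0.0
```

```bash
python3 - <<'E'
from h import *
s=snap('top','end.png');st();P=pts(s)
cv2.imwrite('pics/endc.png',cv2.resize(s['frame'][100:300,100:440],(800,470),interpolation=cv2.INTER_CUBIC))
plates(s,box=(.33,.68,.25,.47),zmin=.024,zmax=.045,thr=130,zt=.032)
E
```

```text
t 66.38 tcp [0.3765 0.0761 0.1209] F [-0.5  0.   0.2] op 0.0624 g 0.0
xaxis [0.12  0.993 0.   ] y [ 0.993 -0.12  -0.001] z [-0.001  0.    -1.   ] q6 [ 0.059 -0.442  2.308  0.     1.277  0.179]
px [162. 191.] rect c [587.7 350.8] size [71.3 50. ] mean [587.9 350.7] z 0.0313 ang from +y -6.7
px [158. 221.] rect c [500.6 362.3] size [70.5 50.8] mean [501.2 362.5] z 0.0315 ang from +y -7.0
px [154. 251.] rect c [414.8 373.6] size [70.6 49.1] mean [414.9 373.9] z 0.0314 ang from +y -7.0
```

View pics/endc.png

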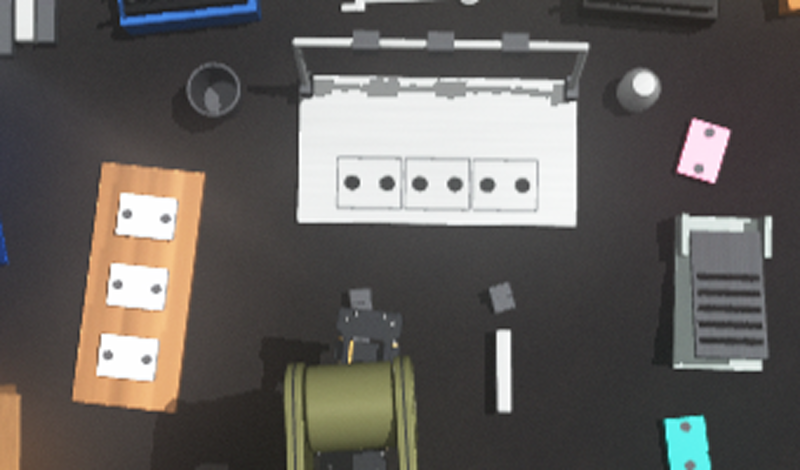

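The three plates lie flat side by side on the board at (147,217), (137,287) and (128,357). The bystanders in view are unmoved, the fixture is empty, the bar is up, and the arm is clear in the air. Handing in.

```bash
python3 -c "
from station import env
print(env.sign_off())"
```

```text
the job is handed in; nothing more can be done
None
```

All three plates were seated, pressed level and marked (pedal held at its stop for about 2 s), then laid flat side by side on the board; handed in at about 66 s, and sign-off gave no verdict.

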